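# Find where the dial plate rubs and hold it there

### The job

The steel dial plate on the inclined magnetic chuck rubs its wear plate at one place on its rim. Turn the dial slowly round and feel for the place where it drags hardest, leave the dial standing there, and then switch the chuck fully on with its toggle so that the dial is held for stoning. Do not disturb the other tools on the surface plate.

Things in the scene. Friction and masses are not known exactly. Their poses are not given: they have to be found in the camera images.
- sine_base: Steel base plate of a magnetic sine chuck, 255 x 220 x 22 mm, fixed on the 30 mm thick cast-iron surface plate. Origin on the surface plate's top, z up, -x roughly at the robot; it carries the chuck. An LED light bar, 200 (along y) x 42 x 22 mm, on a post behind hangs level with its middle at x 62, y 0, z 372 mm, over the upper part of the dial: a tool pointing straight down cannot get at the handle on the uphill side, one leaning with the slope can.
- chuck: Yellow magnetic chuck block, 230 x 220 x 60 mm, striped steel face on top, inclined 30 degrees; fixed. Origin at the middle of the face: x uphill (away from the robot), y level to the left, z square to the face (30 degrees from vertical, leaning to the robot). A work handle or tool in line with z is tilted 30 degrees.
- dial: Round steel dial plate, 159 mm diameter, 12 mm thick, with seven bushed nests and a turning handle, on a spindle over the middle of the chuck. Its top is 18 mm, its hub nut 33 mm above the chuck's face. Origin on the spindle axis at the chuck's face, z = chuck's z, x towards the handle. It turns endlessly either way and stays where it is left; with the chuck on it cannot be turned.
- wear_shoe: Ground steel wear plate, 100 x 10 x 23 mm, on a dark bracket on the chuck's left side, fixed; 24 mm high above the face. Axes and origin as the chuck; rubbing face at y = 80 mm. The dial's even drag is 2.5 N at the handle; within 22 degrees either side of the hardest rub it rises smoothly to 14 N. The spot cannot be seen, changes each time, and is over 40 degrees off at the start.
- handle_grip (a point): Point to grip on the dial's turning handle: a black knob 24 mm in diameter and 70 mm long that revolves freely on its own pin, parallel to the spindle, 58 mm from the spindle's axis. The point is on the handle's axis, 42 mm above the dial's top face and 28 mm below the handle's end.
- toggle (a joint): Chunky steel toggle on the chuck's right side: 0 = off (leaning to the robot), 1.30 rad = fully on (stop). Starts at 0 to 0.15, swings uphill about the chuck's +y, needs 3 N at its ball (4 N near the end) and stays where it is left. Pivot at x -45, y -145, z -28 mm in the chuck's frame. Past about 1 rad the chuck grips the dial.
- toggle_tip (a point): Centre of the toggle's ball end, 27 mm diameter, 95 mm from the pivot; the arm below it is 19 mm wide along the swing, 13 mm across. At joint value q the ball stands from the pivot by 95 mm x (sin(q - 0.35) along the chuck's x, cos(q - 0.35) along its z).
- edge_finder: Bystander: edge finder, brass body and steel tip, 102 mm long, 22 mm diameter, lying along its x; origin at its underside.
- pin_vise: Bystander: blue pin vise, 130 mm long, 20 mm diameter, lying along its x; origin at its underside.
- protractor_head: Bystander: chrome protractor head, 130 x 63 x 28 mm, lying flat; origin at its underside.
- block_123: Bystander: ground steel block with holes, 76 x 51 x 25 mm; origin at the centre of its underside.
- v_block: Bystander: dark steel V-block, 70 x 60 x 43 mm; origin at the centre of its underside.
- try_square: Bystander: steel square lying flat, stock 100 mm, blade 150 mm; origin under the middle of the stock.
- gauge_puck: Bystander: round steel setting disc, 70 mm diameter, 28 mm high; origin at the centre of its underside.

How it is judged:
On the way, in this order (a step that is already met when the one before it is completed fails the run):
1. the dial stands at the place where its rim rubs on the wear plate (contact force between dial and wear_shoe above 10 N), for 0.2 s.
2. the chuck is switched on (value of joint toggle above 1.17 rad), for 0.2 s.
At the end, for the whole second after the job is handed in: The dial stands where its rim presses on the wear plate with over 10 N (within about 15 degrees of the place of hardest rub, where it is about 20 N), is at rest and let go; the toggle is at 1.17 rad or more of 1.30; the seven loose tools are within 25 mm of where they were (contact force between dial and wear_shoe above 10 N and value of joint toggle above 1.17 rad and angular speed of dial below 0.05 rad/s and not (distance of any of edge_finder, pin_vise, protractor_head, block_123, v_block, try_square, gauge_puck from where it was at the start of the episode above 0.025 m)); the robot touches nothing.
It fails at once if the dial is whirled round (faster than 4 rad/s) (angular speed of dial above 4 rad/s).
It fails at once if one of the other tools is shifted by more than 25 mm (distance of any of edge_finder, pin_vise, protractor_head, block_123, v_block, try_square, gauge_puck from where it was at the start of the episode above 0.025 m).
It also fails if it takes over 72 s, if anything falls off the work surface, if the arm or the gripper's body presses on something with over 40 N, if the wrist force passes 120 N, or if a joint passes its speed limit or range.

### The arm

A 7-joint arm with a two-finger parallel gripper is mounted at the origin on the work surface. World frame = base frame: x ahead of the robot, y to its left, z up, the work surface at z = 0. Lengths are in m, angles in rad, forces in N, time in s.
With the tool pointing down it reaches from about 0.4 to 0.85 m from the base axis. Payload 4.5 kg.
Tool frame: the origin (TCP) lies where the fingers leave the gripper's body, on its centre line; the fingertips stand 73 mm ahead of it and the grasp point (between the pads) lies 54 mm ahead of it (env.nose_length is the distance from the TCP to the fingertips, in m); z points along the fingers, y is the direction in which the jaws open and shut (so a half turn about z gives the same grasp; the last joint's range is limited). The gripper opens to 85 mm and grips with 20 to 120 N. Pads are 22 mm wide; open, the fingers measure 114 mm over their backs; the gripper's body (76 mm by 85 mm) begins 54 mm behind the grasp point. The pads swing forward as they close: fully open they stand 13 mm farther back than shut.
Start: joints at [-1.15, 0.689, -0.195, 1.565, 0.157, 0.902, -0.215], TCP at [0.236, 0.579, 0.304] pointing down, gripper open.
Joint ranges: [-3.01, 3.01], [-0.46, 2.08], [-1.47, 1.51], [0.13, 2.56], [-1, 4.14], [0.04, 2.09], [-2.66, 2.66]. Speed limits (rad/s): [2.57, 2.57, 3.14, 3.14, 3.14, 3.14, 3.14].

### API

Orientations are given as a unit quaternion [x, y, z, w].
In Python, from rig import env, eyes gives the robot as it stands.
- The arm moves only by the shell command python3 -m handwheel 'ROWS' [FORCE]. ROWS is JSON, a list that holds one entry, the list of rows, each a list of 7 numbers: the shift along the tool's x, y, z in m, then the turn, a rotation vector about the tool's x, y, z in rad, then the closure in counts, from 0 (fully open) to 255 (shut). A call has 1 to 10 rows; each row is the pose to reach, as a shift and turn from the pose commanded when the call began, along the tool's axes at that moment; what a row does not reach only later rows make up. A row lasts 1/10 s, in which the tool goes at most 50 mm and 8.59 degrees, less where a joint would pass 70% of its speed; a pose out of reach is approached as far as the arm can. A call with a gripper value outside its range is refused whole. The fingers move at their own pace and stop on an object; FORCE is the grip in N (left out, the last holds). Time passes only in rows, so rows that repeat a pose let the fingers close. It gives the time, the measured TCP pose, the force and the opening at its end, in the units of the state.
- env.get_state(): the state, without advancing time (a new reading comes with each control period).
- eyes.grab_frame(name): name is "scene" or "top" or "wrist"; returns a dict with "pixels" (480x640x3 uint8, red, green, blue), "depth" (480x640 float32, m along the optical axis (not along the pixel's ray), 0 where there is no reading), "camera_matrix" (3x3 intrinsics, pixels), "xyz" and "orientation" of the camera in the world. Camera axes: x right, y down, z forward; pixel columns grow to the right and rows downward; lengths in m; the calibration is good to about 2 mm. The wrist camera is an equidistant fisheye: a pixel r from the principal point sees the ray r / f radians off the axis. A picture is of the moment at which its call begins.
- env.job_done(): hands the job in, once; it reports no verdict.
The state is a dict: "time": time; "joint_positions": joint angles; "dq": joint speeds; "effort": joint torques, N m; "eef_pos": TCP position; "tcp_rot": TCP orientation; "contact_force": force on the tool from outside, world axes, zero at the start; "wrist_torque": the same for the moment, N m; "gripper_width": opening from 0.0 (shut) to 1.0 (fully open).
Only numpy, scipy, OpenCV 4.12 (cv2) and the standard library are available. Lean on these libraries where they do the work, as an engineer would, in place of code of your own. Each camera call takes 0.05 s, during which the arm holds its last target.

## Working session

There is one attempt and no reset: what is moved stays moved. The work goes in short steps, Python scripts to look and compute and a shell command to move; the robot and the scene stay as the last step left them, time stands still between calls to the robot, and variables do not carry over. Pictures are saved under pics/ and viewed, and the job is handed in when it is done.

```bash
ls; mkdir -p pics; python3 - <<'E'
from rig import env, eyes
import cv2,numpy as np
for n in("scene","top","wrist"):
    f=eyes.grab_frame(n); cv2.imwrite(f"pics/{n}0.png",f["pixels"][:,:,::-1]); np.savez(f"/tmp/{n}0.npz",**f)
    print(n,f["camera_matrix"].tolist(),f["xyz"],f["orientation"])
print(env.get_state())
E
```

```text
pics
scene [[524.1499844687452, 0.0, 316.3792751276812], [0.0, 524.1499844687452, 236.74835915302546], [0.0, 0.0, 1.0]] [1.01350933 0.68073586 1.04139534] [ 0.302867    0.87320094 -0.36224699 -0.12070137]
top [[530.429480373346, 0.0, 325.39680959637644], [0.0, 530.429480373346, 238.04209437351665], [0.0, 0.0, 1.0]] [ 0.29718692 -0.01605655  1.25309028] [ 0.75276934 -0.65064093  0.06646191 -0.0747497 ]
wrist [[371.64829954431775, 0.0, 322.6304885566384], [0.0, 371.64829954431775, 239.3666684653607], [0.0, 0.0, 1.0]] [0.16109177 0.60953316 0.37226517] [0.81927313 0.55125846 0.08761368 0.13126117]
{'time': 0.15, 'joint_positions': array([-1.15018153,  0.68980115, -0.1945124 ,  1.56606165,  0.1572862 ,
        0.90252055, -0.21508448]), 'dq': array([-0.00182993, -0.00147811, -0.00118342, -0.00423547,  0.00067724,
        0.00081401, -0.00088399]), 'effort': array([-1.61184369e-03, -5.39934075e+01, -1.26837697e+00, -1.58717912e+01,
        9.26576875e-03,  6.48312096e-03,  3.53928193e-06]), 'eef_pos': array([0.23566425, 0.57845821, 0.30327328]), 'tcp_rot': array([ 1.92176646e-01,  9.81360099e-01, -6.96834331e-04, -8.42633871e-05]), 'contact_force': array([-0.22196861,  0.3543361 ,  0.18879875]), 'wrist_torque': array([-0.06579992,  0.06047429,  0.01624504]), 'gripper_width': 0.9950436599183662}
```

View pics/scene0.png

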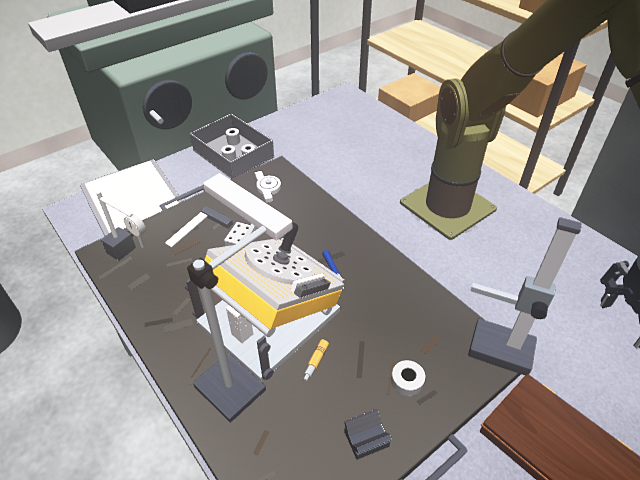

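View pics/top0.png

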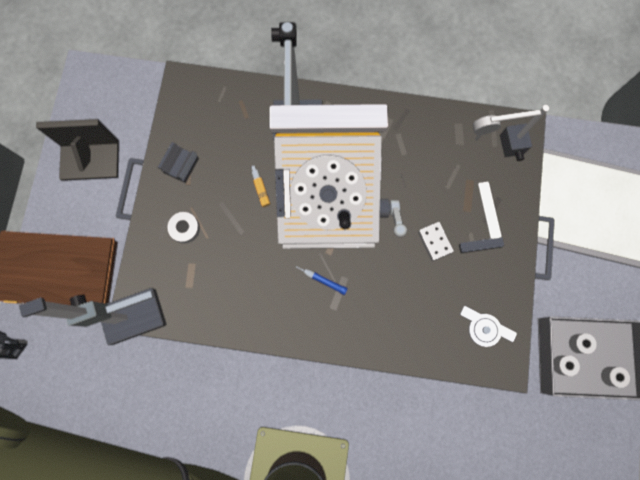

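```bash
python3 - <<'E'
import cv2
a=cv2.imread('pics/top0.png')[95:260,240:430]; cv2.imwrite('pics/top0c.png',cv2.resize(a,None,fx=4,fy=3.6,interpolation=cv2.INTER_CUBIC))
a=cv2.imread('pics/scene0.png')[190:350,190:360]; cv2.imwrite('pics/scene0c.png',cv2.resize(a,None,fx=3.7,fy=3.7,interpolation=cv2.INTER_CUBIC))
E
```

```text
(no output)
```

View pics/top0c.png

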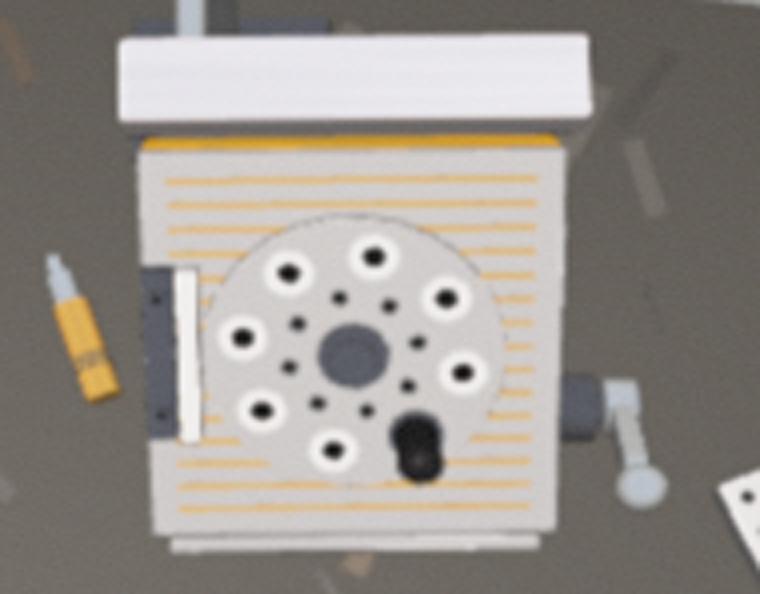

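View pics/scene0c.png

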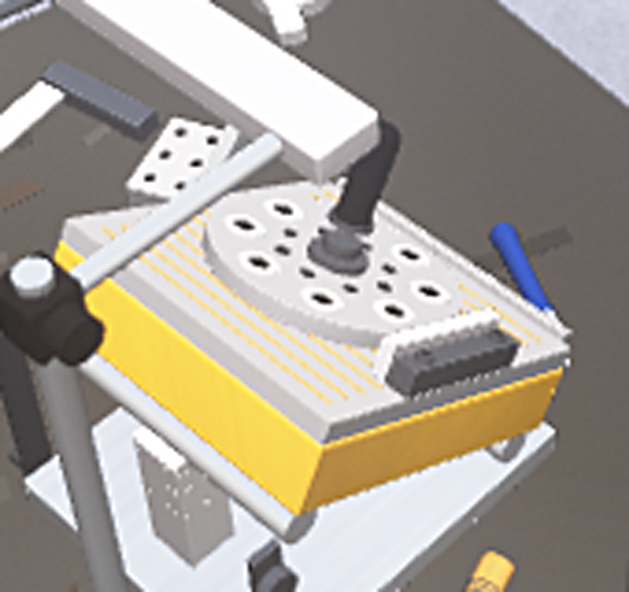

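```bash
cat > h.py <<'E'
import numpy as np
from scipy.spatial.transform import Rotation as R
def back(f,u,v,d=None):
    K=f["camera_matrix"]; d=f["depth"][int(round(v)),int(round(u))] if d is None else d
    p=np.array([(u-K[0,2])/K[0,0]*d,(v-K[1,2])/K[1,1]*d,d])
    return R.from_quat(f["orientation"]).apply(p)+f["xyz"]
def cloud(f):
    K=f["camera_matrix"];v,u=np.mgrid[:480,:640];d=f["depth"]
    P=np.stack([(u-K[0,2])/K[0,0]*d,(v-K[1,2])/K[1,1]*d,d],-1)
    return R.from_quat(f["orientation"]).apply(P.reshape(-1,3)).reshape(480,640,3)+f["xyz"]
E
python3 - <<'E'
from h import *
f=dict(np.load('/tmp/top0.npz'))
P=cloud(f)
c=lambda x,y:(240+x/4,95+y/3.6)
# face plane: strips between dial and edges
pts=[]
for (x0,y0,x1,y1) in [(160,165,210,260),(510,165,545,300),(170,480,300,520),(480,480,540,520)]:
    u0,v0=c(x0,y0);u1,v1=c(x1,y1)
    q=P[int(v0)+1:int(v1),int(u0)+1:int(u1)].reshape(-1,3);pts.append(q)
q=np.vstack(pts);m=q.mean(0);n=np.linalg.svd(q-m)[2][2];n*=np.sign(n[2])
r=(q-m)@n;k=abs(r)<.004;q=q[k];m=q.mean(0);n=np.linalg.svd(q-m)[2][2];n*=np.sign(n[2])
print(n,np.degrees(np.arccos(n[2])),m,((q-m)@n).std(),np.degrees(np.arctan2(n[1],n[0])))
def ray(u,v,off):
    a=back(f,u,v,1.)-f["xyz"];t=((m+off*n-f["xyz"])@n)/(a@n);return f["xyz"]+t*a
C={k:ray(*c(*p),0) for k,p in dict(BL=(153,533),BR=(555,530),TL=(138,150),TR=(567,150)).items()}
for k in C:print(k,C[k])
print(np.linalg.norm(C['BL']-C['BR']),np.linalg.norm(C['BL']-C['TL']))
y=C['BL']-C['BR'];y2=C['TL']-C['TR'];print(np.degrees(np.arctan2(-y[0],y[1])),np.degrees(np.arctan2(-y2[0],y2[1])))
x=C['TL']-C['BL'];print('nut',ray(*c(353,355),.033),'mean',(sum(C.values()))/4)
print('knobtop',ray(*c(420,465),.088), 'ball',[P[int(c(641,487)[1])+i,int(c(641,487)[0])+j] for i in(-1,1) for j in (-1,1)])
E
```

```text
[-0.80156197 -0.26242539  0.53724419] 57.503764785958225 [ 0.65522845 -0.06512579  0.19467502] 0.0010880813274215988 -161.87194044854573
BL [0.50894676 0.12001746 0.0668606 ]
BR [ 0.55356483 -0.1097027   0.02121979]
TL [0.66687007 0.13247436 0.30856507]
TR [ 0.71061041 -0.06997147  0.27493729]
0.23842233259556242 0.28899134752275585
10.991586413910879 12.19188922802856
nut [0.59876867 0.01918164 0.21304356] mean [0.60999801 0.01820441 0.16789569]
knobtop [ 0.54143628 -0.02333748  0.20910948] ball [array([ 0.5471618 , -0.13235869,  0.20983925]), array([ 0.54688352, -0.13593272,  0.21343347]), array([ 0.54207734, -0.13237229,  0.21403284]), array([ 0.54290984, -0.13646437,  0.21297294])]
```

```bash
python3 - <<'E'
from h import *
f=dict(np.load('/tmp/top0.npz'))
P=cloud(f)
c=lambda x,y:(240+x/4,95+y/3.6)
for p in [(170,200),(520,170),(540,300),(180,500),(300,520),(540,520),(520,450),(353,355),(300,240),(420,330),(420,465),(641,487),(590,410),(30,500)]:
    u,v=c(*p);print(p,P[int(v),int(u)].round(4))
E
```

```text
(170, 200) [0.674  0.126  0.2229]
(520, 170) [ 0.7154 -0.0502  0.2281]
(540, 300) [ 0.6514 -0.0717  0.1956]
(180, 500) [0.5214 0.1018 0.1314]
(300, 520) [0.5189 0.0359 0.1252]
(540, 520) [ 0.5371 -0.0926  0.1288]
(520, 450) [ 0.5733 -0.0756  0.1449]
(353, 355) [0.6002 0.0199 0.2122]
(300, 240) [0.6589 0.0552 0.227 ]
(420, 330) [ 0.6239 -0.0123  0.1996]
(420, 465) [ 0.5366 -0.0231  0.2312]
(641, 487) [ 0.5446 -0.1342  0.2134]
(590, 410) [ 0.6029 -0.1079  0.1525]
(30, 500) [0.5283 0.2007 0.0318]
```

```bash
cat > fit.py <<'E'
from h import *
f=dict(np.load('/tmp/top0.npz'))
P=cloud(f)
c=lambda x,y:(240+x/4,95+y/3.6)
u0,v0=c(150,160);u1,v1=c(550,525)
q=P[int(v0)+1:int(v1),int(u0)+1:int(u1)].reshape(-1,3)
rng=np.random.default_rng(0);best=0
for _ in range(2000):
    a=q[rng.choice(len(q),3,False)];nn=np.cross(a[1]-a[0],a[2]-a[0]);l=np.linalg.norm(nn)
    if l<1e-4: continue
    nn/=l;s=abs((q-a[0])@nn)<.003
    if abs(abs(nn[2])-.866)<.03 and s.sum()>best: best=s.sum();S=s
for _ in range(5):
    m=q[S].mean(0);n=np.linalg.svd(q[S]-m,full_matrices=False)[2][2];n*=np.sign(n[2]);S=abs((q-m)@n)<.004
if __name__=="__main__":
    print(best,len(q),n,np.degrees(np.arccos(n[2])),m,np.degrees(np.arctan2(-n[1],-n[0])))
def ray(u,v,off):
    a=back(f,u,v,1.)-f["xyz"];t=((m+off*n-f["xyz"])@n)/(a@n);return f["xyz"]+t*a
C={k:ray(*c(*p),0) for k,p in dict(BL=(153,533),BR=(555,530),TL=(138,150),TR=(567,150)).items()}
if __name__=="__main__":
    for k in C:print(k,C[k])
    print(np.linalg.norm(C['BL']-C['BR']),np.linalg.norm(C['BL']-C['TL']),np.linalg.norm(C['TR']-C['TL']))
    y=C['BL']-C['BR'];y2=C['TL']-C['TR'];print(np.degrees(np.arctan2(-y[0],y[1])),np.degrees(np.arctan2(-y2[0],y2[1])))
    nut=ray(*c(353,355),.033);print('nut',nut,'axis at face',nut-.033*n,'mean',(sum(C.values()))/4)
    print('knobtop',ray(*c(421,463),.088),'dot',(P[223,345]-m)@n)
E
python3 fit.py
```

```text
4050 9900 [-0.49359041 -0.0782971   0.86616284] 29.984247026887573 [0.62316424 0.01584382 0.18324713] 9.01359447239566
BL [0.49920064 0.11375474 0.12145609]
BR [ 0.53278196 -0.10211143  0.1210794 ]
TL [0.69529938 0.14389666 0.23592935]
TR [ 0.72757846 -0.07218429  0.23479115]
0.21846292279919916 0.22905758542965787 0.21848159697283134
8.842369379259505 8.496257331351044
nut [0.60008353 0.01933528 0.20850907] axis at face [0.61637201 0.02191908 0.1799257 ] mean [0.61371511 0.02083892 0.178314  ]
knobtop [ 0.53719759 -0.02350986  0.23229842] dot 0.0870141077034441
```

```bash
python3 - <<'E'
from h import *
import cv2
for n in('top','scene'):
    f=dict(np.load(f'/tmp/{n}0.npz'));P=cloud(f)
    g={}
    for name,(a,b,cx,d) in (dict(stand=(280,345,20,165),bar=(100,132,268,390),dial_ind=(100,165,470,552)) if n=='top' else dict(stand=(215,375,465,585),bar=(175,235,200,290))).items():
        q=P[a:b,cx:d].reshape(-1,3);q=q[q[:,2]>.06]
        # top by z
        print(n,name,q.min(0).round(3),q.max(0).round(3))
        for z0 in np.arange(.05,.6,.05):
            s=q[(q[:,2]>z0)&(q[:,2]<=z0+.05)]
            if len(s)>15: print('   z%.2f'%z0,len(s),np.percentile(s,5,0).round(3),np.percentile(s,95,0).round(3))
E
```

```text
top stand [ 0.221 -0.016  0.06 ] [0.367 0.535 1.253]
   z0.05 1577 [0.247 0.361 0.061] [0.34  0.463 0.068]
   z0.10 102 [0.278 0.423 0.102] [0.3   0.447 0.146]
   z0.15 25 [0.267 0.358 0.151] [0.327 0.449 0.2  ]
   z0.20 778 [0.271 0.34  0.205] [0.342 0.464 0.247]
   z0.25 512 [0.226 0.41  0.254] [0.31  0.529 0.293]
   z0.30 191 [0.278 0.423 0.302] [0.3   0.447 0.348]
   z0.35 217 [0.279 0.423 0.353] [0.3   0.447 0.397]
   z0.40 404 [0.277 0.421 0.404] [0.302 0.452 0.433]
top bar [ 0.297 -0.069  0.128] [0.822 0.134 1.253]
   z0.10 25 [0.813 0.117 0.132] [0.821 0.133 0.149]
   z0.15 23 [0.813 0.118 0.151] [0.817 0.132 0.166]
   z0.35 73 [ 0.648 -0.063  0.396] [0.67  0.073 0.4  ]
   z0.40 3053 [ 0.647 -0.057  0.405] [0.699 0.12  0.416]
top dial_ind [ 0.297 -0.429  0.06 ] [ 0.873 -0.016  1.253]
   z0.05 674 [ 0.798 -0.422  0.064] [ 0.862 -0.371  0.089]
   z0.10 84 [ 0.802 -0.401  0.106] [ 0.839 -0.29   0.146]
   z0.15 264 [ 0.791 -0.399  0.16 ] [ 0.837 -0.268  0.198]
   z0.20 490 [ 0.796 -0.398  0.203] [ 0.837 -0.275  0.233]
scene stand [0.233 0.331 0.06 ] [1.014 0.681 1.041]
   z0.05 1806 [0.259 0.364 0.06 ] [0.349 0.477 0.081]
   z0.10 240 [0.287 0.426 0.104] [0.3   0.451 0.147]
   z0.15 225 [0.288 0.371 0.152] [0.33  0.45  0.199]
   z0.20 1013 [0.297 0.344 0.202] [0.343 0.469 0.245]
   z0.25 650 [0.283 0.415 0.252] [0.313 0.46  0.296]
   z0.30 373 [0.287 0.426 0.303] [0.3   0.452 0.348]
   z0.35 414 [0.287 0.426 0.353] [0.3   0.451 0.397]
   z0.40 433 [0.281 0.424 0.402] [0.303 0.453 0.432]
scene bar [ 0.38  -0.373  0.06 ] [1.014 0.681 1.041]
   z0.05 21 [ 0.382 -0.369  0.06 ] [ 0.589 -0.23   0.062]
   z0.15 68 [ 0.576 -0.134  0.158] [ 0.6   -0.124  0.176]
   z0.35 138 [ 0.654 -0.049  0.393] [0.709 0.129 0.4  ]
   z0.40 2107 [ 0.652 -0.053  0.404] [0.705 0.127 0.416]
```

View pics/wrist0.png

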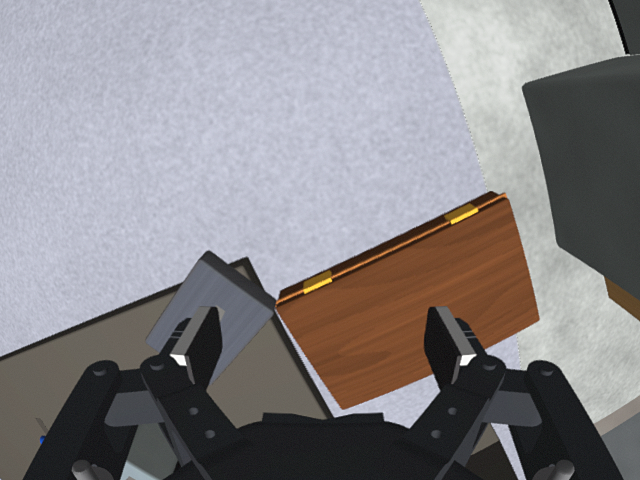

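```bash
cat >> h.py <<'E'
O=np.array([.6155,.0216,.1797]); yaw=np.radians(8.8)
RC=R.from_euler('ZY',[yaw,np.radians(-30)])   # chuck frame in world
M=RC.as_matrix()
TT=R.from_matrix(np.stack([M[:,1],M[:,0],-M[:,2]],1)) # tool target orientation
def toc(p): return M.T@(np.asarray(p)-O)
def tow(c): return O+M@np.asarray(c)
def rows(p,Rt,s):
    "shift+rotvec from measured pose of state s to world pose"
    R0=R.from_quat(s["tcp_rot"]); 
    return np.r_[R0.inv().apply(p-s["eef_pos"]),(R0.inv()*Rt).as_rotvec()]
E
python3 - <<'E'
from h import *
from rig import env
s=env.get_state()
print(M)
k=toc([.5372,-.0235,.2323]);print('knob',k*1000,np.hypot(*k[:2]),np.degrees(np.arctan2(k[1],k[0])))
b=toc([.5446,-.1342,.2070]);print('ball~',b*1000)
for q in(0,.05,.1,.15):print(q,-45+95*np.sin(q-.35),-145,-28+95*np.cos(q-.35))
print('bar',toc([.676,.03,.405])*1000)
a=np.arctan2(k[1],k[0])
p=tow([.058*np.cos(a),.058*np.sin(a),.114]); pre=tow([.058*np.cos(a),.058*np.sin(a),.22])
print(p,pre); 
print('up',rows(np.array([.236,.579,.55]),R.from_quat(s['tcp_rot']),s).round(3)); print(rows(pre,TT,s).round(3))
E
```

```text
[[ 8.55830883e-01 -1.52985836e-01 -4.94114191e-01]
 [ 1.32489621e-01  9.88228381e-01 -7.64929181e-02]
 [ 5.00000000e-01  6.93889390e-18  8.66025404e-01]]
knob [-46.68684004 -32.59030902  87.69190798] 0.05693671288957181 -145.08257056197883
ball~ [ -67.67029251 -143.11928604   70.59278629]
0 -77.57529170826788 -145 61.240407720501
0.05 -73.07441963282726 -145 62.75696646693257
0.1 -68.50337612917968 -145 64.04668006251126
0.15 -63.87358642553082 -145 65.10632489491796
bar [165.54068124  -0.95452469 164.57907442]
[ 0.52354773 -0.02622935  0.25464754] [ 0.47117163 -0.0343376   0.34644623]
up [-0.     0.    -0.247  0.     0.     0.   ]
[-0.449 -0.479 -0.042 -0.477 -0.269  1.006]
```

```bash
python3 -m handwheel '[[[0,0,-0.25,0,0,0,0],[0,0,-0.25,0,0,0,0],[0,0,-0.25,0,0,0,0],[0,0,-0.25,0,0,0,0],[0,0,-0.25,0,0,0,0],[0,0,-0.25,0,0,0,0],[0,0,-0.25,0,0,0,0]]]' 40
python3 - <<'E'
from h import *
from rig import env
s=env.get_state()
print(s['joint_positions'].round(2))
print(rows(np.array([.44,-.04,.50]),TT,s).round(3))
print(rows(np.array([.40,.25,.55]),R.from_quat(s['tcp_rot']),s).round(3))
E
```

```text
time: 0.85
eef_pos: [0.2357, 0.5789, 0.5547]
tcp_rot: [0.192, 0.981, 0.001, 0.0]
contact_force: [-0.3, -0.9, -1.0]
gripper_width: 1.002
[-1.16  0.52 -0.2   1.11  0.1   1.52 -0.15]
[-0.423 -0.496  0.054 -0.474 -0.271  1.006]
[-0.276 -0.243  0.004  0.     0.     0.   ]
```

```bash
python3 -m handwheel '[[[-0.21,-0.25,0,0,0,0,0],[-0.21,-0.25,0,0,0,0,0],[-0.21,-0.25,0,0,0,0,0],[-0.21,-0.25,0,0,0,0,0],[-0.21,-0.25,0,0,0,0,0],[-0.423,-0.496,0.054,-0.474,-0.271,1.006,0],[-0.423,-0.496,0.054,-0.474,-0.271,1.006,0],[-0.423,-0.496,0.054,-0.474,-0.271,1.006,0],[-0.423,-0.496,0.054,-0.474,-0.271,1.006,0],[-0.423,-0.496,0.054,-0.474,-0.271,1.006,0]]]'
python3 - <<'E'
from h import *
from rig import env
s=env.get_state()
print(s['joint_positions'].round(2))
a=np.radians(-145)
for z in(.22,.114): print(rows(tow([.058*np.cos(a),.058*np.sin(a),z]),TT,s).round(3))
E
```

```text
time: 1.85
eef_pos: [0.3905, 0.1033, 0.5186]
tcp_rot: [0.497, 0.85, 0.132, 0.114]
contact_force: [0.8, -0.2, 0.1]
gripper_width: 0.997
[-0.48 -0.    0.09  2.01  0.03  0.78  0.11]
[-0.148 -0.057  0.173 -0.166 -0.089  0.342]
[-0.161 -0.042  0.277 -0.166 -0.089  0.342]
```

```bash
python3 -m handwheel '[[[-0.148,-0.057,0.173,-0.166,-0.089,0.342,0],[-0.148,-0.057,0.173,-0.166,-0.089,0.342,0],[-0.148,-0.057,0.173,-0.166,-0.089,0.342,0],[-0.148,-0.057,0.173,-0.166,-0.089,0.342,0],[-0.148,-0.057,0.173,-0.166,-0.089,0.342,0],[-0.148,-0.057,0.173,-0.166,-0.089,0.342,0],[-0.148,-0.057,0.173,-0.166,-0.089,0.342,0],[-0.148,-0.057,0.173,-0.166,-0.089,0.342,0]]]'
python3 - <<'E'
from h import *
from rig import env,eyes
import cv2
f=eyes.grab_frame('wrist');cv2.imwrite('pics/w1.png',f['pixels'][:,:,::-1])
f=eyes.grab_frame('top');cv2.imwrite('pics/t1.png',f['pixels'][:,:,::-1])
s=env.get_state()
print(s['joint_positions'].round(2),s['contact_force'])
a=np.radians(-145)
for z in(.22,.114): print(rows(tow([.058*np.cos(a),.058*np.sin(a),z]),TT,s).round(4))
E
```

```text
time: 2.65
eef_pos: [0.4742, -0.0332, 0.3533]
tcp_rot: [0.626, 0.738, 0.192, 0.162]
contact_force: [0.6, -0.7, 0.6]
gripper_width: 1.004
[ 0.13  0.33 -0.14  2.29 -1.    0.04  1.15] [-0.48188638  0.51727299 -0.61782866]
[-0.0008 -0.0063  0.0046 -0.0148 -0.0053  0.004 ]
[-0.0013 -0.0047  0.1106 -0.0148 -0.0053  0.004 ]
```

View pics/w1.png

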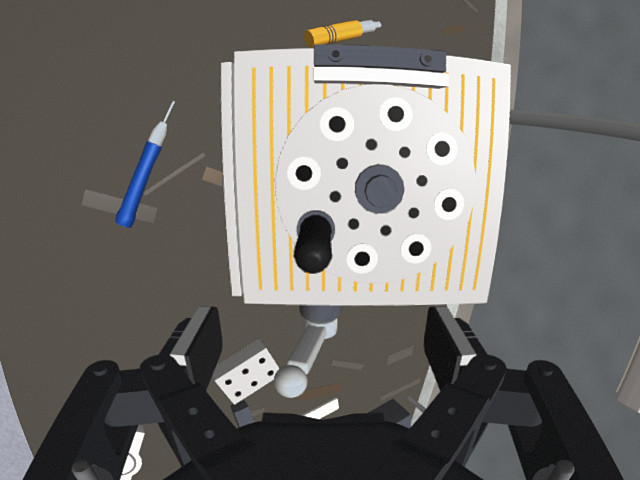

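View pics/t1.png

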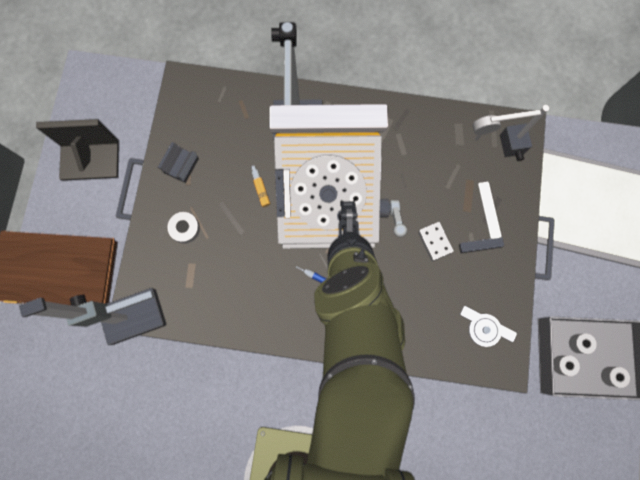

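```bash
cat >> h.py <<'E'
def tool(lean,flip=True):
    "tool leaning lean deg from vertical, y = chuck y, x downhill"
    m=R.from_euler('ZY',[yaw,np.radians(-lean)]).as_matrix()
    return R.from_matrix(np.stack([-m[:,0],m[:,1],-m[:,2]],1))
def al(tcp,T):
    w=tcp-.24*T.as_matrix()[:,2]; r=np.hypot(w[0],w[1]); z=w[2]-.334
    D=np.hypot(r,z); L1,L2=.558,.348
    j4=np.pi-np.arccos((L1**2+L2**2-D**2)/(2*L1*L2)); 
    j2=np.arctan2(r,z)-np.arctan2(L2*np.sin(j4),L1+L2*np.cos(j4))
    az=np.arctan2(w[1],w[0]); s=j2+j4
    fd=np.array([np.sin(s)*np.cos(az),np.sin(s)*np.sin(az),np.cos(s)])
    return j2,j4,np.degrees(np.arccos(fd@T.as_matrix()[:,2])), 180-np.degrees(s)
def grip(phi,lean,r=.058,h=.060):
    a=np.radians(phi);T=tool(lean)
    return tow([r*np.cos(a),r*np.sin(a),h])-.054*T.as_matrix()[:,2],T
E
python3 - <<'E'
from h import *
for lean in(30,25,20,15):
  for phi in range(-180,180,45):
    p,T=grip(phi,lean);print(lean,phi,p.round(3),np.round(al(p,T),2))
p,T=grip(-145,20);print(al(p-.1*T.as_matrix()[:,2],T))
E
```

```text
30 -180 [0.51  0.005 0.249] [ 0.59  2.32 17.32 13.06]
30 -135 [ 0.53  -0.033  0.258] [ 0.59  2.25 13.96 17.48]
30 -90 [ 0.568 -0.044  0.278] [ 0.58  2.12  9.06 25.25]
30 -45 [ 0.601 -0.022  0.299] [ 0.57  2.02  7.11 31.53]
30 0 [0.609 0.021 0.307] [ 0.56  1.99  5.67 33.47]
30 45 [0.588 0.059 0.299] [ 0.56  2.05  1.97 30.29]
30 90 [0.55  0.07  0.278] [ 0.56  2.17  6.82 23.23]
30 135 [0.518 0.048 0.258] [ 0.58  2.29 14.35 15.75]
25 -180 [0.514 0.006 0.252] [ 0.58  2.25  7.98 17.91]
25 -135 [ 0.534 -0.032  0.26 ] [ 0.58  2.18  6.7  22.  ]
25 -90 [ 0.572 -0.044  0.281] [ 0.58  2.05  8.48 29.39]
25 -45 [ 0.605 -0.022  0.301] [ 0.58  1.95 12.3  35.48]
25 0 [0.613 0.021 0.31 ] [ 0.57  1.92 13.07 37.39]
25 45 [0.592 0.059 0.301] [ 0.56  1.98  9.5  34.33]
25 90 [0.554 0.071 0.281] [ 0.56  2.1   2.68 27.55]
25 135 [0.522 0.049 0.26 ] [ 0.57  2.21  4.83 20.46]
20 -180 [0.518 0.007 0.253] [ 0.58  2.17  4.1  22.22]
20 -135 [ 0.539 -0.032  0.262] [ 0.58  2.1   8.22 26.07]
20 -90 [ 0.576 -0.043  0.282] [ 0.58  1.98 14.73 33.17]
20 -45 [ 0.609 -0.021  0.303] [ 0.59  1.87 19.99 39.12]
20 0 [0.617 0.022 0.311] [ 0.58  1.84 21.36 41.03]
20 45 [0.596 0.06  0.303] [ 0.57  1.9  18.11 38.04]
20 90 [0.559 0.072 0.282] [ 0.57  2.03 11.49 31.47]
20 135 [0.526 0.049 0.262] [ 0.57  2.14  4.93 24.68]
15 -180 [0.522 0.007 0.255] [ 0.58  2.1  11.49 26.07]
15 -135 [ 0.543 -0.031  0.263] [ 0.59  2.03 15.52 29.73]
15 -90 [ 0.581 -0.042  0.284] [ 0.6   1.9  22.38 36.63]
15 -45 [ 0.613 -0.02   0.304] [ 0.61  1.79 27.96 42.5 ]
15 0 [0.622 0.023 0.313] [ 0.6   1.76 29.58 44.41]
15 45 [0.601 0.061 0.304] [ 0.59  1.83 26.5  41.46]
15 90 [0.563 0.072 0.284] [ 0.58  1.95 20.03 35.02]
15 135 [0.531 0.05  0.263] [ 0.58  2.07 13.52 28.45]
(np.float64(0.37725081329360544), np.float64(2.1029352557834926), np.float64(19.129196365903162), np.float64(37.89580583474023))
```

```bash
cat >> h.py <<'E'
lean=lambda phi:19+6*np.cos(np.radians(phi))
E
python3 - <<'E'
from h import *
from rig import env
s=env.get_state()
p,T=grip(-145,lean(-145));z=T.as_matrix()[:,2]
print(al(p-.1*z,T),al(p,T))
print(rows(p-.1*z,T,s).round(3)); print(rows(p,T,s).round(3))
E
```

```text
(np.float64(0.40804160787357024), np.float64(1.9898947009839525), np.float64(29.058643601543054), np.float64(42.60836996128489)) (np.float64(0.591923379729375), np.float64(2.041347754767814), np.float64(15.671424014788345), np.float64(29.124677679684908))
[-1.000e-03  3.600e-02  1.600e-02  2.100e-01  2.030e-01 -1.556e+00]
[-1.000e-03  1.000e-02  1.120e-01  2.100e-01  2.030e-01 -1.556e+00]
```

```bash
python3 -m handwheel '[[[-0.001,0.0,-0.02,0.29,0,0,0],[-0.001,0.0,-0.02,0.29,0,0,0],[-0.001,0.0,-0.02,0.29,0,0,0],[-0.001,0.0,-0.02,0.29,0,0,0],[-0.001,0.0,-0.02,0.29,0,0,0]]]'
python3 - <<'E'
from h import *
from rig import env
s=env.get_state()
print(s['joint_positions'].round(2))
p,T=grip(-145,lean(-145));z=T.as_matrix()[:,2]
print(rows(p-.1*z,T,s).round(3)); print(rows(p,T,s).round(3))
E
```

```text
time: 3.25
eef_pos: [0.4676, -0.0332, 0.3738]
tcp_rot: [0.644, 0.757, 0.086, 0.073]
contact_force: [0.4, 0.5, -0.3]
gripper_width: 0.999
[-0.47  0.38  0.66  2.1  -0.55  0.59  0.74]
[-0.002  0.041  0.026 -0.014 -0.018 -1.563]
[-0.002  0.043  0.126 -0.014 -0.018 -1.563]
```

```bash
python3 -m handwheel '[[[-0.002,0.041,0.026,-0.014,-0.018,-1.563,0],[-0.002,0.041,0.026,-0.014,-0.018,-1.563,0],[-0.002,0.041,0.026,-0.014,-0.018,-1.563,0],[-0.002,0.041,0.026,-0.014,-0.018,-1.563,0],[-0.002,0.041,0.026,-0.014,-0.018,-1.563,0],[-0.002,0.041,0.026,-0.014,-0.018,-1.563,0],[-0.002,0.041,0.026,-0.014,-0.018,-1.563,0],[-0.002,0.041,0.026,-0.014,-0.018,-1.563,0],[-0.002,0.041,0.026,-0.014,-0.018,-1.563,0],[-0.002,0.041,0.026,-0.014,-0.018,-1.563,0]]]'
python3 - <<'E'
from h import *
from rig import env,eyes
import cv2
f=eyes.grab_frame('wrist');cv2.imwrite('pics/w2.png',f['pixels'][:,:,::-1])
s=env.get_state()
print(s['joint_positions'].round(2))
p,T=grip(-145,lean(-145));z=T.as_matrix()[:,2]
print(rows(p-.1*z,T,s).round(3)); print(rows(p,T,s).round(3))
E
```

```text
time: 4.25
eef_pos: [0.5106, -0.0284, 0.3562]
tcp_rot: [-0.046, 0.991, 0.015, 0.121]
contact_force: [-0.7, -0.7, -0.7]
gripper_width: 0.998
[-0.12  0.4   0.15  2.02 -0.22  0.49  1.87]
[-0.003  0.    -0.     0.005 -0.001 -0.056]
[-0.003 -0.     0.1    0.005 -0.001 -0.056]
```

View pics/w2.png

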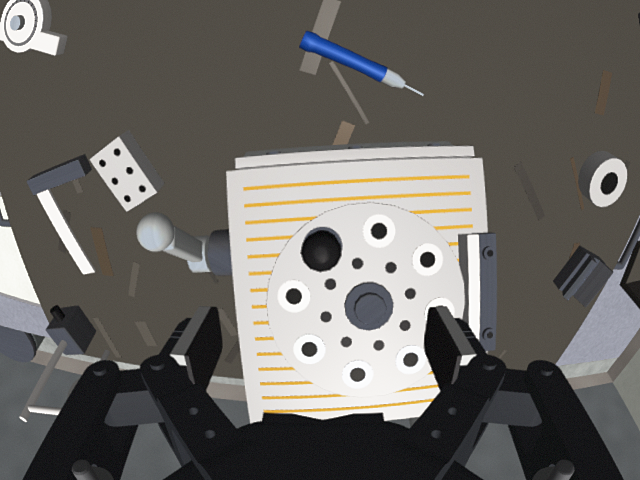

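The knob (322,250) is centred between the jaws. Advancing and closing.

```bash
python3 -m handwheel '[[[-0.003,0,0.04,0.005,0,-0.056,0],[-0.003,0,0.08,0.005,0,-0.056,0],[-0.003,0,0.1,0.005,0,-0.056,0],[-0.003,0,0.1,0.005,0,-0.056,0]]]'
python3 - <<'E'
from h import *
from rig import env,eyes
import cv2
f=eyes.grab_frame('wrist');cv2.imwrite('pics/w3.png',f['pixels'][:,:,::-1])
f=eyes.grab_frame('scene');cv2.imwrite('pics/s3.png',cv2.resize(f['pixels'][150:370,160:420,::-1],None,fx=3,fy=2.7))
s=env.get_state()
print(s['joint_positions'].round(2),s['contact_force'].round(2))
p,T=grip(-145,lean(-145))
print(rows(p,T,s).round(4))
E
```

```text
time: 4.7
eef_pos: [0.5366, -0.0246, 0.2577]
tcp_rot: [-0.07, 0.99, 0.01, 0.119]
contact_force: [0.2, -0.2, 0.1]
gripper_width: 1.0
[-0.07  0.59  0.07  2.06 -0.26  0.26  1.94] [-0.16 -0.33  0.5 ]
[ 0.0005  0.0011  0.0003 -0.0028 -0.0021 -0.0118]
```

View pics/w3.png

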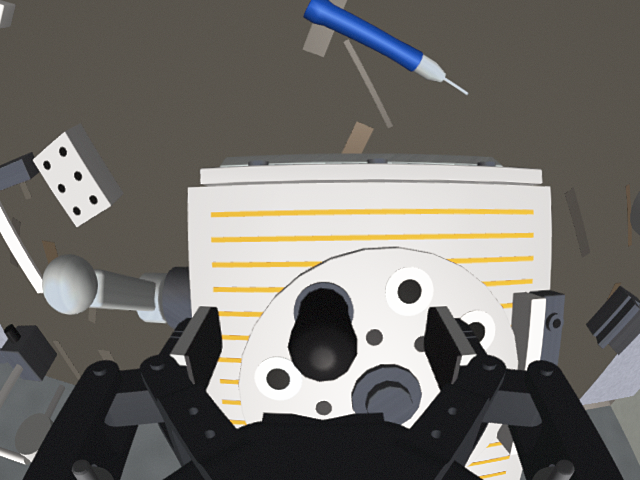

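View pics/s3.png

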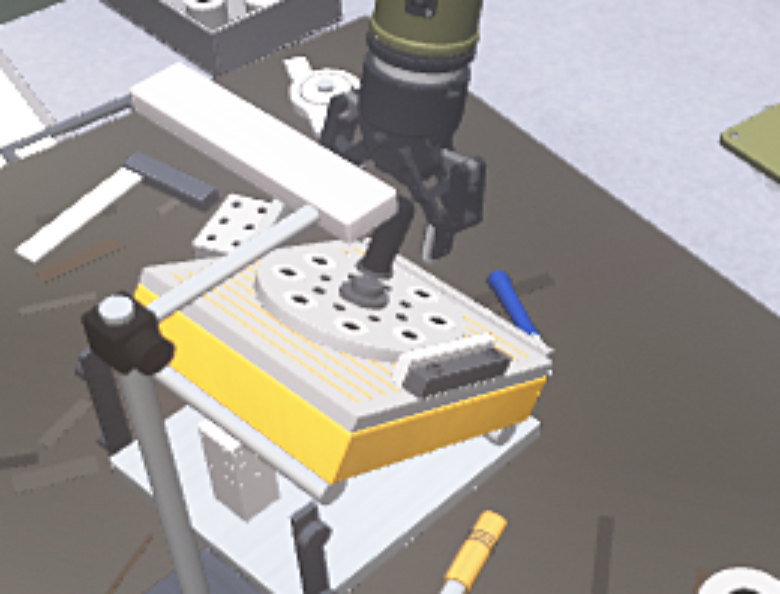

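```bash
python3 -m handwheel '[[[0,0.001,0,0,0,0,255],[0,0.001,0,0,0,0,255],[0,0.001,0,0,0,0,255],[0,0.001,0,0,0,0,255],[0,0.001,0,0,0,0,255],[0,0.001,0,0,0,0,255],[0,0.001,0,0,0,0,255],[0,0.001,0,0,0,0,255]]]' 40
python3 - <<'E'
from h import *
from rig import env,eyes
import cv2
f=eyes.grab_frame('wrist');cv2.imwrite('pics/w4.png',f['pixels'][:,:,::-1])
s=env.get_state()
print(s['joint_positions'].round(2),s['contact_force'].round(2))
g=s['eef_pos']+.054*R.from_quat(s['tcp_rot']).as_matrix()[:,2];k=toc(g);print(k,np.hypot(*k[:2]),np.degrees(np.arctan2(k[1],k[0])))
E
```

```text
time: 5.6
eef_pos: [0.5386, -0.0241, 0.2614]
tcp_rot: [-0.072, 0.99, 0.008, 0.122]
contact_force: [-2.3, -0.9, 5.7]
gripper_width: 0.272
[-0.07  0.58  0.07  2.06 -0.26  0.26  1.94] [-1.6  -0.38  6.02]
[-0.04594307 -0.03363962  0.06031076] 0.05694198319136761 -143.78833145615297
```

View pics/w4.png

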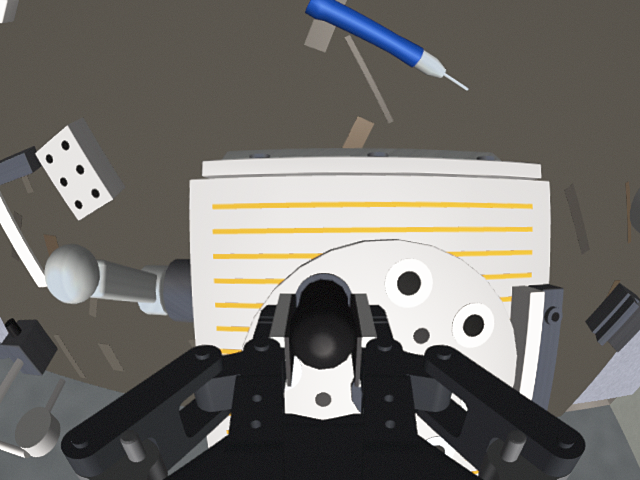

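```bash
cat > nxt.py <<'E'
import sys,json
from h import *
from rig import env
phi=float(sys.argv[1]);step=float(sys.argv[2]);n=int(sys.argv[3])
s=env.get_state()
R0=R.from_quat(s['tcp_rot']);g=s['eef_pos']+.054*R0.as_matrix()[:,2];k=toc(g)
F=M.T@s['contact_force'];a=np.radians(phi)
print('meas phi %.1f r %.4f z %.4f'%(np.degrees(np.arctan2(k[1],k[0])),np.hypot(*k[:2]),k[2]),'Ft %.2f Fr %.2f Fz %.2f'%(-np.sin(a)*F[0]+np.cos(a)*F[1],np.cos(a)*F[0]+np.sin(a)*F[1],F[2]),'t',s['time'],'j',s['joint_positions'].round(2))
p0,T0=grip(phi,lean(phi))
for i in range(1,n+1):
    p,T=grip(phi+i*step,lean(phi+i*step))
    x=np.r_[T0.inv().apply(p-p0),(T0.inv()*T).as_rotvec(),255]
    print('[%.4f,%.4f,%.4f,0,%.4f,0,255],'%(x[0],x[1],x[2],x[4]),end='')
print()
E
python3 nxt.py -145 -4 5
```

```text
meas phi -143.8 r 0.0569 z 0.0603 Ft 1.02 Fr -1.23 Fz 6.04 t 5.65 j [-0.07  0.58  0.07  2.06 -0.26  0.26  1.94]
[0.0019,0.0034,0.0006,0,0.0040,0,255],[0.0036,0.0069,0.0011,0,0.0075,0,255],[0.0051,0.0106,0.0016,0,0.0106,0,255],[0.0063,0.0144,0.0020,0,0.0132,0,255],[0.0074,0.0183,0.0023,0,0.0154,0,255],
```

```bash
python3 -m handwheel '[[[0.0019,0.0034,0.0006,0,0.004,0,255],[0.0036,0.0069,0.0011,0,0.0075,0,255],[0.0051,0.0106,0.0016,0,0.0106,0,255],[0.0063,0.0144,0.0020,0,0.0132,0,255],[0.0074,0.0183,0.0023,0,0.0154,0,255]]]' | tail -3; python3 nxt.py -165 -4 5
```

```text
tcp_rot: [-0.071, 0.991, 0.007, 0.115]
contact_force: [-2.5, -2.7, 5.0]
gripper_width: 0.271
meas phi -163.1 r 0.0562 z 0.0603 Ft 2.24 Fr 0.62 Fz 5.84 t 6.15 j [-0.12  0.59  0.09  2.08 -0.27  0.25  1.91]
[0.0008,0.0039,0.0003,0,0.0016,0,255],[0.0013,0.0079,0.0004,0,0.0028,0,255],[0.0016,0.0120,0.0005,0,0.0034,0,255],[0.0017,0.0160,0.0006,0,0.0036,0,255],[0.0015,0.0201,0.0005,0,0.0032,0,255],
```

```bash
python3 -m handwheel '[[[0.0008,0.0039,0.0003,0,0.0016,0,255],[0.0013,0.0079,0.0004,0,0.0028,0,255],[0.0016,0.0120,0.0005,0,0.0034,0,255],[0.0017,0.0160,0.0006,0,0.0036,0,255],[0.0015,0.0201,0.0005,0,0.0032,0,255]]]' | tail -2; python3 nxt.py -185 -4 5
```

```text
contact_force: [-3.1, -3.5, 6.4]
gripper_width: 0.268
meas phi 176.3 r 0.0559 z 0.0603 Ft 3.00 Fr -0.31 Fz 7.31 t 6.65 j [-0.18  0.58  0.11  2.1  -0.28  0.25  1.88]
[-0.0004,0.0040,-0.0001,0,-0.0009,0,255],[-0.0011,0.0080,-0.0004,0,-0.0023,0,255],[-0.0020,0.0119,-0.0007,0,-0.0042,0,255],[-0.0031,0.0157,-0.0011,0,-0.0066,0,255],[-0.0045,0.0195,-0.0015,0,-0.0094,0,255],
```

```bash
python3 -m handwheel '[[[-0.0004,0.0040,-0.0001,0,-0.0009,0,255],[-0.0011,0.0080,-0.0004,0,-0.0023,0,255],[-0.0020,0.0119,-0.0007,0,-0.0042,0,255],[-0.0031,0.0157,-0.0011,0,-0.0066,0,255],[-0.0045,0.0195,-0.0015,0,-0.0094,0,255]]]' | tail -2; python3 nxt.py -205 -4 5
```

```text
contact_force: [-3.6, -3.3, 8.0]
gripper_width: 0.268
meas phi 155.7 r 0.0558 z 0.0603 Ft 2.25 Fr -1.56 Fz 8.99 t 7.15 j [-0.23  0.58  0.12  2.1  -0.29  0.24  1.85]
[-0.0016,0.0036,-0.0005,0,-0.0033,0,255],[-0.0034,0.0071,-0.0011,0,-0.0071,0,255],[-0.0054,0.0104,-0.0018,0,-0.0113,0,255],[-0.0076,0.0135,-0.0025,0,-0.0159,0,255],[-0.0100,0.0165,-0.0033,0,-0.0209,0,255],
```

```bash
python3 -m handwheel '[[[-0.0016,0.0036,-0.0005,0,-0.0033,0,255],[-0.0034,0.0071,-0.0011,0,-0.0071,0,255],[-0.0054,0.0104,-0.0018,0,-0.0113,0,255],[-0.0076,0.0135,-0.0025,0,-0.0159,0,255],[-0.0100,0.0165,-0.0033,0,-0.0209,0,255]]]' | tail -2; python3 nxt.py -225 -4 5
```

```text
contact_force: [-3.6, -4.2, 9.3]
gripper_width: 0.271
meas phi 135.8 r 0.0560 z 0.0604 Ft 1.81 Fr -3.28 Fz 10.11 t 7.65 j [-0.27  0.58  0.14  2.09 -0.29  0.24  1.82]
[-0.0026,0.0028,-0.0008,0,-0.0053,0,255],[-0.0053,0.0053,-0.0016,0,-0.0110,0,255],[-0.0082,0.0076,-0.0025,0,-0.0170,0,255],[-0.0112,0.0097,-0.0034,0,-0.0233,0,255],[-0.0143,0.0116,-0.0043,0,-0.0298,0,255],
```

```bash
python3 -m handwheel '[[[-0.0026,0.0028,-0.0013,0,-0.0053,0,255],[-0.0053,0.0053,-0.0026,0,-0.0110,0,255],[-0.0082,0.0076,-0.004,0,-0.0170,0,255],[-0.0112,0.0097,-0.0054,0,-0.0233,0,255],[-0.0143,0.0116,-0.0063,0,-0.0298,0,255]]]' | tail -2; python3 nxt.py -245 -4 5
```

```text
contact_force: [2.7, -4.6, -6.6]
gripper_width: 0.273
meas phi 112.9 r 0.0564 z 0.0607 Ft 3.48 Fr -3.81 Fz -6.70 t 8.15 j [-0.31  0.57  0.15  2.07 -0.3   0.23  1.8 ]
[-0.0033,0.0016,-0.0009,0,-0.0067,0,255],[-0.0066,0.0029,-0.0018,0,-0.0136,0,255],[-0.0100,0.0039,-0.0027,0,-0.0207,0,255],[-0.0135,0.0047,-0.0036,0,-0.0279,0,255],[-0.0170,0.0052,-0.0045,0,-0.0351,0,255],
```

```bash
python3 -m handwheel '[[[-0.0033,0.0016,-0.0004,0,-0.0067,0,255],[-0.0066,0.0029,-0.001,0,-0.0136,0,255],[-0.0100,0.0039,-0.0018,0,-0.0207,0,255],[-0.0135,0.0047,-0.0027,0,-0.0279,0,255],[-0.0170,0.0052,-0.0036,0,-0.0351,0,255]]]' | tail -2; python3 nxt.py -265 -4 5
```

```text
contact_force: [-1.2, -4.8, 0.3]
gripper_width: 0.269
meas phi 94.1 r 0.0570 z 0.0606 Ft 1.90 Fr -4.41 Fz 1.17 t 8.65 j [-0.32  0.57  0.16  2.04 -0.3   0.23  1.8 ]
[-0.0036,0.0002,-0.0008,0,-0.0073,0,255],[-0.0071,0.0001,-0.0016,0,-0.0146,0,255],[-0.0107,-0.0002,-0.0024,0,-0.0219,0,255],[-0.0142,-0.0008,-0.0032,0,-0.0291,0,255],[-0.0177,-0.0018,-0.0040,0,-0.0362,0,255],
```

```bash
python3 -m handwheel '[[[-0.0036,0.0002,-0.0008,0,-0.0073,0,255],[-0.0071,0.0001,-0.0016,0,-0.0146,0,255],[-0.0107,-0.0002,-0.0024,0,-0.0219,0,255],[-0.0142,-0.0008,-0.0032,0,-0.0291,0,255],[-0.0177,-0.0018,-0.0040,0,-0.0362,0,255]]]' | tail -2; python3 nxt.py -285 -4 5
```

```text
contact_force: [-3.3, -3.8, -1.1]
gripper_width: 0.27
meas phi 74.4 r 0.0578 z 0.0605 Ft 2.87 Fr -4.11 Fz 0.95 t 9.15 j [-0.32  0.56  0.16  2.02 -0.3   0.22  1.8 ]
[-0.0034,-0.0012,-0.0006,0,-0.0070,0,255],[-0.0068,-0.0026,-0.0013,0,-0.0138,0,255],[-0.0101,-0.0043,-0.0018,0,-0.0204,0,255],[-0.0132,-0.0063,-0.0024,0,-0.0268,0,255],[-0.0162,-0.0085,-0.0030,0,-0.0330,0,255],
```

```bash
python3 -m handwheel '[[[-0.0034,-0.0012,-0.0006,0,-0.0070,0,255],[-0.0068,-0.0026,-0.0013,0,-0.0138,0,255],[-0.0101,-0.0043,-0.0018,0,-0.0204,0,255],[-0.0132,-0.0063,-0.0024,0,-0.0268,0,255],[-0.0162,-0.0085,-0.0030,0,-0.0330,0,255]]]' | tail -2; python3 nxt.py -305 -4 5
```

```text
contact_force: [-4.6, -1.2, 0.2]
gripper_width: 0.268
meas phi 54.4 r 0.0589 z 0.0604 Ft 3.01 Fr -2.70 Fz 2.60 t 9.65 j [-0.29  0.56  0.14  1.99 -0.3   0.21  1.81]
[-0.0029,-0.0024,-0.0004,0,-0.0058,0,255],[-0.0056,-0.0051,-0.0008,0,-0.0114,0,255],[-0.0082,-0.0080,-0.0012,0,-0.0165,0,255],[-0.0106,-0.0110,-0.0015,0,-0.0213,0,255],[-0.0127,-0.0142,-0.0019,0,-0.0257,0,255],
```

```bash
python3 -m handwheel '[[[-0.0029,-0.0024,-0.0004,0,-0.0058,0,255],[-0.0056,-0.0051,-0.0008,0,-0.0114,0,255],[-0.0082,-0.0080,-0.0012,0,-0.0165,0,255],[-0.0106,-0.0110,-0.0015,0,-0.0213,0,255],[-0.0127,-0.0142,-0.0019,0,-0.0257,0,255]]]' | tail -2; python3 nxt.py -325 -4 5
```

```text
contact_force: [-2.7, 2.0, 0.5]
gripper_width: 0.272
meas phi 33.4 r 0.0599 z 0.0604 Ft 3.00 Fr -0.09 Fz 1.62 t 10.15 j [-0.25  0.56  0.12  1.97 -0.3   0.21  1.84]
[-0.0020,-0.0034,-0.0002,0,-0.0040,0,255],[-0.0037,-0.0069,-0.0004,0,-0.0075,0,255],[-0.0053,-0.0106,-0.0006,0,-0.0106,0,255],[-0.0066,-0.0144,-0.0008,0,-0.0132,0,255],[-0.0076,-0.0183,-0.0009,0,-0.0154,0,255],
```

```bash
python3 -m handwheel '[[[-0.0020,-0.0034,-0.0002,0,-0.0040,0,255],[-0.0037,-0.0069,-0.0004,0,-0.0075,0,255],[-0.0053,-0.0106,-0.0006,0,-0.0106,0,255],[-0.0066,-0.0144,-0.0008,0,-0.0132,0,255],[-0.0076,-0.0183,-0.0009,0,-0.0154,0,255]]]' | tail -2; python3 nxt.py -345 -4 5
```

```text
contact_force: [0.0, 3.5, -0.1]
gripper_width: 0.268
meas phi 13.4 r 0.0607 z 0.0604 Ft 3.22 Fr 1.31 Fz -0.38 t 10.65 j [-0.19  0.56  0.09  1.96 -0.29  0.2   1.87]
[-0.0008,-0.0039,-0.0001,0,-0.0016,0,255],[-0.0014,-0.0079,-0.0001,0,-0.0028,0,255],[-0.0017,-0.0120,-0.0002,0,-0.0034,0,255],[-0.0018,-0.0160,-0.0002,0,-0.0036,0,255],[-0.0016,-0.0201,-0.0002,0,-0.0032,0,255],
```

```bash
python3 -m handwheel '[[[-0.0008,-0.0039,-0.0001,0,-0.0016,0,255],[-0.0014,-0.0079,-0.0001,0,-0.0028,0,255],[-0.0017,-0.0120,-0.0002,0,-0.0034,0,255],[-0.0018,-0.0160,-0.0002,0,-0.0036,0,255],[-0.0016,-0.0201,-0.0002,0,-0.0032,0,255]]]' | tail -2; python3 nxt.py -365 -4 5
```

```text
contact_force: [4.7, 3.6, -2.8]
gripper_width: 0.27
meas phi -6.2 r 0.0610 z 0.0604 Ft 3.07 Fr 2.88 Fz -5.02 t 11.15 j [-0.13  0.56  0.07  1.95 -0.28  0.21  1.9 ]
[0.0004,-0.0040,0.0000,0,0.0009,0,255],[0.0011,-0.0080,0.0001,0,0.0023,0,255],[0.0021,-0.0119,0.0002,0,0.0042,0,255],[0.0033,-0.0157,0.0003,0,0.0066,0,255],[0.0047,-0.0195,0.0005,0,0.0094,0,255],
```

```bash
python3 -m handwheel '[[[0.0004,-0.0040,0.0002,0,0.0009,0,255],[0.0011,-0.0080,0.0006,0,0.0023,0,255],[0.0021,-0.0119,0.0007,0,0.0042,0,255],[0.0033,-0.0157,0.0008,0,0.0066,0,255],[0.0047,-0.0195,0.001,0,0.0094,0,255]]]' | tail -2; python3 nxt.py -385 -4 5
```

```text
contact_force: [5.7, 5.9, 0.7]
gripper_width: 0.271
meas phi -24.5 r 0.0611 z 0.0603 Ft 6.99 Fr 3.32 Fz -2.68 t 11.65 j [-0.08  0.56  0.04  1.94 -0.28  0.22  1.93]
[0.0017,-0.0036,0.0002,0,0.0033,0,255],[0.0035,-0.0071,0.0004,0,0.0071,0,255],[0.0056,-0.0104,0.0006,0,0.0113,0,255],[0.0079,-0.0135,0.0009,0,0.0159,0,255],[0.0104,-0.0165,0.0011,0,0.0209,0,255],
```

```bash
python3 -m handwheel '[[[0.0017,-0.0036,0.0002,0,0.0033,0,255],[0.0035,-0.0071,0.0004,0,0.0071,0,255]]]' | tail -2; python3 nxt.py -393 -4 2
```

```text
contact_force: [6.5, 9.0, 1.2]
gripper_width: 0.267
meas phi -29.9 r 0.0611 z 0.0603 Ft 10.62 Fr 1.94 Fz -2.84 t 11.85 j [-0.06  0.57  0.03  1.94 -0.28  0.22  1.94]
[0.0021,-0.0033,0.0002,0,0.0042,0,255],[0.0044,-0.0065,0.0005,0,0.0088,0,255],
```

```bash
python3 -m handwheel '[[[0.0021,-0.0033,0.0002,0,0.0042,0,255]]]' | tail -2; python3 nxt.py -397 -4 2
```

```text
contact_force: [7.8, 10.4, -0.0]
gripper_width: 0.27
meas phi -32.9 r 0.0611 z 0.0603 Ft 12.11 Fr 0.99 Fz -4.68 t 11.95 j [-0.05  0.57  0.03  1.94 -0.27  0.22  1.94]
[0.0023,-0.0031,0.0003,0,0.0046,0,255],[0.0048,-0.0061,0.0006,0,0.0096,0,255],
```

```bash
python3 -m handwheel '[[[0.0023,-0.0031,0.0003,0,0.0046,0,255]]]' | tail -2; python3 nxt.py -401 -4 2
```

```text
contact_force: [8.9, 9.1, 0.2]
gripper_width: 0.271
meas phi -35.9 r 0.0610 z 0.0603 Ft 11.66 Fr 1.72 Fz -4.92 t 12.05 j [-0.04  0.57  0.02  1.94 -0.27  0.23  1.95]
[0.0025,-0.0030,0.0003,0,0.0050,0,255],[0.0051,-0.0057,0.0006,0,0.0103,0,255],
```

```bash
python3 -m handwheel '[[[0.0025,-0.0030,0.0003,0,0.0050,0,255]]]' | tail -2; python3 nxt.py -405 -4 2
```

```text
contact_force: [8.7, 11.3, -0.2]
gripper_width: 0.268
meas phi -39.3 r 0.0610 z 0.0602 Ft 13.23 Fr -0.72 Fz -5.37 t 12.15 j [-0.04  0.57  0.02  1.94 -0.27  0.23  1.95]
[0.0027,-0.0028,0.0003,0,0.0053,0,255],[0.0055,-0.0053,0.0007,0,0.0110,0,255],
```

```bash
python3 -m handwheel '[[[0.0027,-0.0028,0.0003,0,0.0053,0,255]]]' | tail -2; python3 nxt.py -409 -4 2
```

```text
contact_force: [7.9, 8.9, -0.3]
gripper_width: 0.266
meas phi -43.1 r 0.0609 z 0.0602 Ft 10.84 Fr -0.57 Fz -4.88 t 12.25 j [-0.03  0.57  0.02  1.95 -0.27  0.23  1.95]
[0.0028,-0.0025,0.0004,0,0.0057,0,255],[0.0058,-0.0049,0.0008,0,0.0117,0,255],
```

```bash
python3 -m handwheel '[[[0.0028,-0.0025,0.0004,0,0.0057,0,255]]]' | tail -2; python3 nxt.py -413 -4 2
```

```text
contact_force: [9.2, 7.2, -1.2]
gripper_width: 0.265
meas phi -47.2 r 0.0608 z 0.0602 Ft 10.02 Fr 0.38 Fz -6.15 t 12.35 j [-0.02  0.57  0.02  1.95 -0.27  0.23  1.96]
[0.0030,-0.0023,0.0004,0,0.0060,0,255],[0.0061,-0.0044,0.0009,0,0.0123,0,255],
```

```bash
python3 -m handwheel '[[[0.0030,-0.0023,0.0004,0,0.0060,0,255]]]' | tail -2; python3 nxt.py -417 -4 2
```

```text
contact_force: [8.4, 5.6, -2.6]
gripper_width: 0.271
meas phi -52.0 r 0.0605 z 0.0603 Ft 7.91 Fr 0.01 Fz -6.84 t 12.45 j [-0.02  0.57  0.02  1.95 -0.27  0.24  1.96]
[0.0031,-0.0021,0.0005,0,0.0063,0,255],[0.0063,-0.0039,0.0010,0,0.0128,0,255],
```

```bash
python3 nxt.py -417 3.8 6
```

```text
meas phi -52.0 r 0.0605 z 0.0603 Ft 7.91 Fr 0.01 Fz -6.84 t 12.45 j [-0.02  0.57  0.02  1.95 -0.27  0.24  1.96]
[-0.0028,0.0022,-0.0004,0,-0.0057,0,255],[-0.0055,0.0046,-0.0008,0,-0.0111,0,255],[-0.0080,0.0072,-0.0012,0,-0.0162,0,255],[-0.0104,0.0100,-0.0016,0,-0.0210,0,255],[-0.0126,0.0129,-0.0019,0,-0.0255,0,255],[-0.0146,0.0160,-0.0022,0,-0.0296,0,255],
```

```bash
python3 -m handwheel '[[[-0.0028,0.0022,-0.0004,0,-0.0057,0,255],[-0.0055,0.0046,-0.0008,0,-0.0111,0,255],[-0.0080,0.0072,-0.0012,0,-0.0162,0,255],[-0.0104,0.0100,-0.0016,0,-0.0210,0,255],[-0.0126,0.0129,-0.0019,0,-0.0255,0,255],[-0.0126,0.0129,-0.0019,0,-0.0255,0,255]]]' | tail -2; python3 nxt.py -398 3 2
```

```text
contact_force: [1.9, -7.1, -7.7]
gripper_width: 0.265
meas phi -44.6 r 0.0605 z 0.0604 Ft -7.71 Fr 2.03 Fz -7.03 t 13.05 j [-0.05  0.57  0.04  1.95 -0.27  0.23  1.94]
[-0.0016,0.0024,-0.0002,0,-0.0033,0,255],[-0.0031,0.0050,-0.0004,0,-0.0063,0,255],
```

```bash
python3 -m handwheel '[[[-0.0016,0.0024,-0.0002,0,-0.0033,0,255],[-0.0031,0.0050,-0.0004,0,-0.0063,0,255],[-0.0031,0.0050,-0.0004,0,-0.0063,0,255]]]' | tail -2; python3 nxt.py -392 3 2
```

```text
contact_force: [3.6, -9.1, -6.1]
gripper_width: 0.267
meas phi -39.8 r 0.0607 z 0.0604 Ft -8.77 Fr 4.05 Fz -6.40 t 13.35 j [-0.06  0.57  0.04  1.95 -0.27  0.22  1.93]
[-0.0014,0.0026,-0.0002,0,-0.0028,0,255],[-0.0026,0.0053,-0.0003,0,-0.0053,0,255],
```

```bash
python3 -m handwheel '[[[0.0008,-0.0014,0.0006,0,0,0,255],[0.0015,-0.0027,0.001,0,0,0,255],[0.0015,-0.0027,0.001,0,0,0,255]]]' | tail -2; python3 nxt.py -395 3 1
```

```text
contact_force: [-1.4, -6.6, 2.0]
gripper_width: 0.271
meas phi -39.4 r 0.0607 z 0.0603 Ft -5.79 Fr 2.70 Fz 2.91 t 13.65 j [-0.05  0.57  0.03  1.95 -0.27  0.22  1.94]
[-0.0015,0.0025,-0.0002,0,-0.0030,0,255],
```

Another small unload, then open and look.

```bash
python3 -m handwheel '[[[0.0008,-0.003,0,0,0,0,255],[0.0012,-0.004,0,0,0,0,255],[0.0012,-0.004,0,0,0,0,255],[0.0012,-0.004,0,0,0,0,0],[0.0012,-0.004,0,0,0,0,0],[0.0012,-0.004,0,0,0,0,0],[0.0012,-0.004,0,0,0,0,0],[0.0012,-0.004,0,0,0,0,0],[0.0012,-0.004,0,0,0,0,0]]]' | tail -2; python3 - <<'E'
from h import *
from rig import env,eyes
import cv2
f=eyes.grab_frame('wrist');cv2.imwrite('pics/w5.png',f['pixels'][:,:,::-1])
f=eyes.grab_frame('scene');cv2.imwrite('pics/s5.png',cv2.resize(f['pixels'][150:370,160:420,::-1],None,fx=3,fy=2.7))
s=env.get_state();print(s['time'],s['contact_force'].round(2),toc(s['eef_pos']),s['joint_positions'].round(2))
E
```

```text
contact_force: [1.0, -0.4, 0.3]
gripper_width: 0.997
14.65 [ 0.04  1.4  -0.11] [ 0.05321336 -0.03813272  0.11345066] [-0.04  0.57  0.02  1.95 -0.27  0.22  1.95]
```

View pics/w5.png

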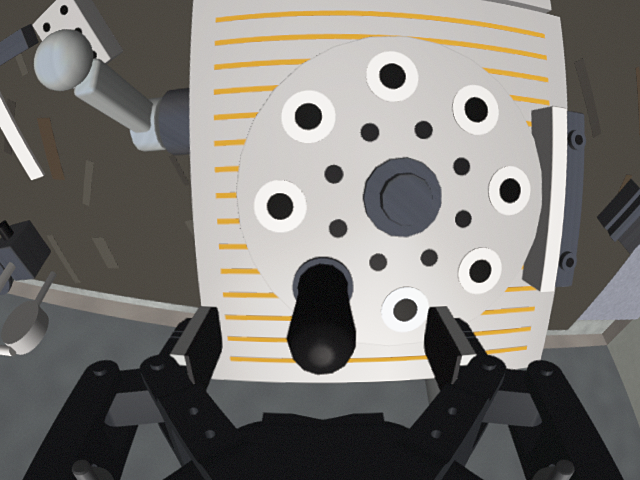

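View pics/s5.png

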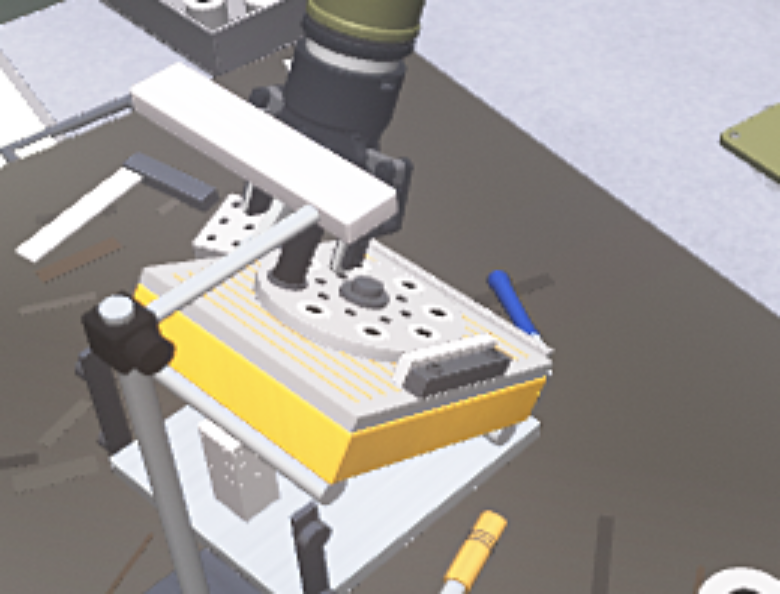

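```bash
cat > tog.py <<'E'
from h import *
LE=18
T=tool(LE)
def corner(q,rho=.080,off=.012):
    s,c=np.sin(q-.35),np.cos(q-.35)
    return np.array([-.045+rho*s-off*c,-.145,-.028+rho*c+off*s])
def tcp(c):   # c: chuck coords of the uphill lower corner of the fingertips
    m=T.as_matrix(); return tow(c)+.011*m[:,0]-.073*m[:,2]
E
python3 - <<'E'
from tog import *
from rig import env
s=env.get_state()
for q in(.1,.5,.9,1.3,1.45): print(q,corner(q).round(4),tcp(corner(q)).round(3),np.round(al(tcp(corner(q)),T),2))
a=corner(.0)+[-.035,0,0]; 
print(al(tcp(a),T))
for nm,c in dict(high=a+[0,0,.09],low=a).items(): print(nm,tcp(c).round(3),rows(tcp(c),T,s).round(3))
E
python3 -m handwheel '[[[0,0,-0.03,0,0,0,0],[0,0,-0.07,0,0,0,0],[0,0,-0.12,0,0,0,0],[0,0,-0.12,0,0,0,255],[0,0,-0.12,0,0,0,255]]]'
python3 - <<'E'
from tog import *
from rig import env,eyes
import cv2
f=eyes.grab_frame('wrist');cv2.imwrite('pics/w6.png',f['pixels'][:,:,::-1])
s=env.get_state()
a=corner(.0)+[-.035,0,0]
for nm,c in dict(high=a+[0,0,.09],low=a).items(): print(nm,tcp(c).round(3),rows(tcp(c),T,s).round(3))
E
```

```text
0.1 [-0.0764 -0.145   0.0465] [ 0.517 -0.14   0.248] [ 0.61  2.09 12.32 25.22]
0.5 [-0.0449 -0.145   0.0529] [ 0.54  -0.137  0.269] [ 0.59  2.01 16.47 30.73]
0.9 [-0.0134 -0.145   0.0465] [ 0.571 -0.132  0.279] [ 0.61  1.92 19.98 35.01]
1.3 [ 0.0131 -0.145   0.0283] [ 0.602 -0.127  0.277] [ 0.64  1.84 22.13 37.62]
1.45 [ 0.0209 -0.145   0.019 ] [ 0.614 -0.125  0.273] [ 0.66  1.82 22.52 38.13]
(np.float64(0.6354357373017665), np.float64(2.194043143202167), np.float64(9.092129149636111), np.float64(17.882801925723612))
high [ 0.438 -0.153  0.302] [ 0.176 -0.109 -0.075 -0.005  0.104 -0.008]
low [ 0.482 -0.146  0.224] [ 0.166 -0.108  0.015 -0.005  0.104 -0.008]
time: 15.15
eef_pos: [0.5626, -0.0245, 0.4155]
tcp_rot: [-0.071, 0.975, 0.014, 0.209]
contact_force: [0.4, 0.1, -0.5]
gripper_width: 0.69
high [ 0.438 -0.153  0.302] [ 0.175 -0.109  0.045 -0.005  0.104 -0.008]
low [ 0.482 -0.146  0.224] [ 0.166 -0.108  0.135 -0.005  0.104 -0.008]
```

View pics/w6.png

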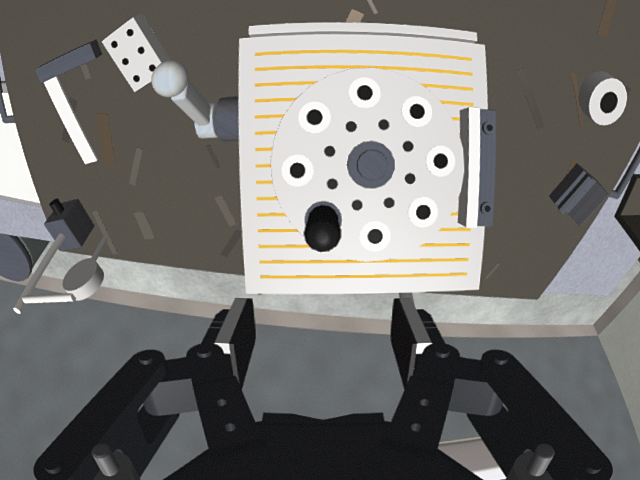

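```bash
python3 - <<'E'
from tog import *
from rig import env,eyes
f=eyes.grab_frame('wrist');K=f['camera_matrix'];Rc=R.from_quat(f['orientation']).as_matrix()
def bp(u,v,z):
    d=np.array([u-K[0,2],v-K[1,2]]);r=np.hypot(*d);th=r/K[0,0]
    ray=Rc@np.r_[np.sin(th)*d/r,np.cos(th)]
    o=toc(f['xyz']);w=M.T@ray;return o+w*(z-o[2])/w[2]
pts=np.array([bp(u,v,.018)[:2] for u,v in[(365,93),(417,111),(441,161),(423,212),(375,237),(297,170),(315,117)]])
print('nut',bp(371,164,.033)*1e3, 'knobtop',bp(322,235,.088)*1e3)
A=np.c_[2*pts,np.ones(7)];c=np.linalg.lstsq(A,(pts**2).sum(1),rcond=None)[0];print('centre',c[:2]*1e3,np.sqrt(c[2]+c[:2]@c[:2]))
d=pts-c[:2];print(np.degrees(np.arctan2(d[:,1],d[:,0])).round(1))
k=bp(322,235,.088)[:2]-c[:2];print('knob',np.degrees(np.arctan2(k[1],k[0])),np.hypot(*k))
E
```

```text
nut [-4.89941702 -0.78065994 33.        ] knobtop [ 37.71703458 -37.1766185   88.        ]
centre [-3.9782428  0.8063414] 0.05773149587491033
[-175.9  139.7   94.5   49.4    4.2  -86.3 -131.1]
knob -42.332440765159376 0.05640214001997806
```

```bash
python3 -m handwheel '[[[0.175,-0.109,0.045,-0.005,0.104,-0.008,255],[0.175,-0.109,0.045,-0.005,0.104,-0.008,255],[0.175,-0.109,0.045,-0.005,0.104,-0.008,255],[0.175,-0.109,0.045,-0.005,0.104,-0.008,255],[0.175,-0.109,0.045,-0.005,0.104,-0.008,255],[0.175,-0.109,0.045,-0.005,0.104,-0.008,255]]]'
python3 - <<'E'
from tog import *
from rig import env,eyes
import cv2
f=eyes.grab_frame('wrist');cv2.imwrite('pics/w7.png',f['pixels'][:,:,::-1])
f=eyes.grab_frame('top');cv2.imwrite('pics/t7.png',cv2.resize(f['pixels'][120:290,250:460,::-1],None,fx=3.5,fy=3.5))
s=env.get_state();print(s['joint_positions'].round(2))
a=corner(.0)+[-.035,0,0]
for nm,c in dict(high=a+[0,0,.09],low=a).items(): print(nm,tcp(c).round(3),rows(tcp(c),T,s).round(3))
E
```

```text
time: 15.85
eef_pos: [0.4356, -0.1547, 0.2996]
tcp_rot: [-0.073, 0.985, 0.013, 0.153]
contact_force: [0.6, 0.7, 0.9]
gripper_width: 0.001
[ 0.42  0.44 -0.15  2.23 -0.35  0.2   2.35]
high [ 0.438 -0.153  0.302] [ 0.001  0.    -0.     0.001  0.     0.   ]
low [ 0.482 -0.146  0.224] [-0.018 -0.     0.088  0.001  0.     0.   ]
```

View pics/w7.png

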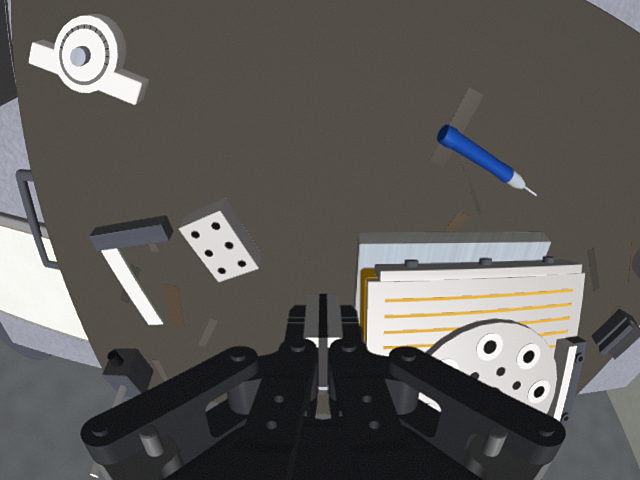

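View pics/t7.png

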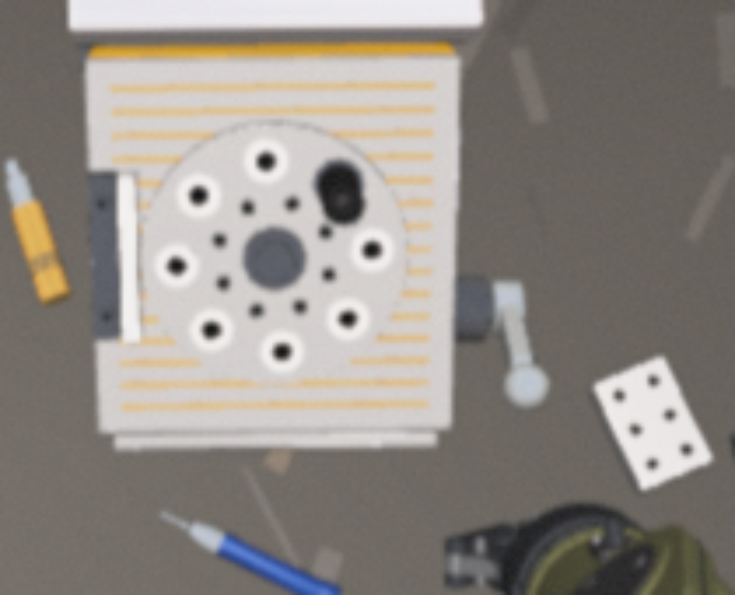

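```bash
python3 -m handwheel '[[[-0.009,0,0.044,0,0,0,255],[-0.018,0,0.088,0,0,0,255],[-0.018,0,0.088,0,0,0,255]]]'
python3 - <<'E'
from tog import *
from rig import env,eyes
import cv2
f=eyes.grab_frame('wrist');cv2.imwrite('pics/w8.png',f['pixels'][:,:,::-1])
f=eyes.grab_frame('scene');cv2.imwrite('pics/s8.png',cv2.resize(f['pixels'][150:370,160:420,::-1],None,fx=3,fy=2.7))
s=env.get_state();print(s['joint_positions'].round(2))
R0=R.from_quat(s['tcp_rot'])
for q in (.1,.2,.3,.4,.5,.6,.7,.8,.9,1.,1.1,1.2,1.3,1.4,1.5):
    x=rows(tcp(corner(q)),R0,s); print(q,'[%.3f,%.3f,%.3f]'%tuple(x[:3]))
E
```

```text
time: 16.25
eef_pos: [0.4867, -0.1435, 0.2224]
tcp_rot: [-0.077, 0.985, 0.016, 0.152]
contact_force: [0.6, 0.7, 0.4]
gripper_width: -0.001
[ 0.37  0.63 -0.17  2.2  -0.68  0.04  2.65]
0.1 [-0.037,-0.000,-0.012]
0.2 [-0.043,-0.000,-0.016]
0.3 [-0.051,-0.000,-0.019]
0.4 [-0.058,-0.000,-0.022]
0.5 [-0.066,-0.000,-0.024]
0.6 [-0.074,-0.000,-0.026]
0.7 [-0.082,-0.000,-0.026]
0.8 [-0.090,-0.000,-0.026]
0.9 [-0.098,-0.000,-0.025]
1.0 [-0.106,-0.000,-0.023]
1.1 [-0.114,-0.000,-0.020]
1.2 [-0.121,-0.000,-0.017]
1.3 [-0.128,-0.000,-0.013]
1.4 [-0.134,-0.000,-0.008]
1.5 [-0.140,-0.000,-0.002]
```

View pics/w8.png

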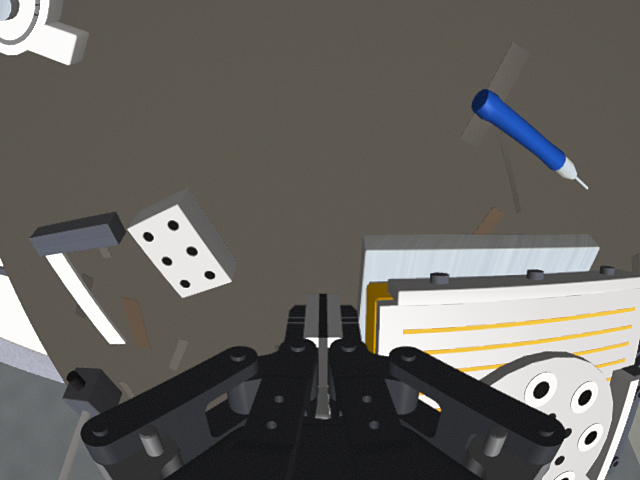

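View pics/s8.png

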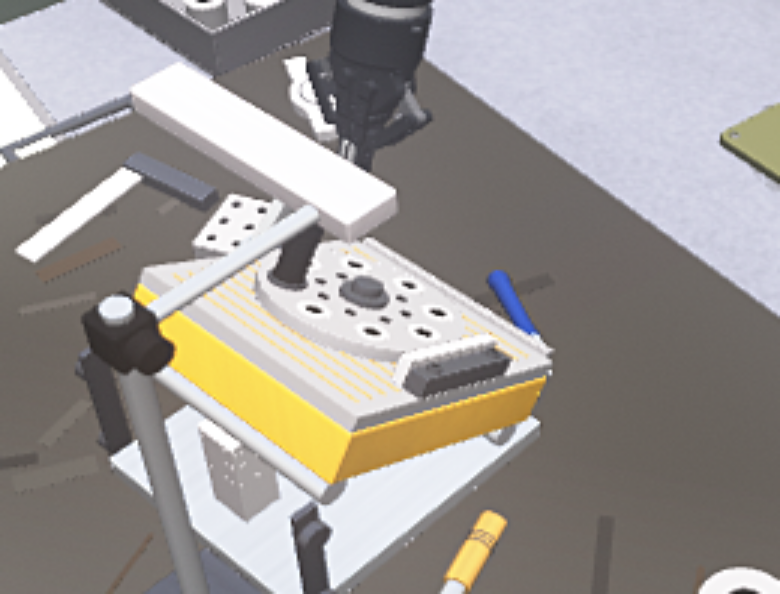

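```bash
python3 -m handwheel '[[[0.003,0,-0.03,0,0.07,0.1,255],[0.003,0,-0.05,0,0.14,0.2,255],[0.003,0,-0.05,0,0.14,0.2,255],[0.003,0,-0.05,0,0.14,0.2,255]]]'
python3 - <<'E'
from tog import *
import tog
from rig import env,eyes
s=env.get_state();print(s['joint_positions'].round(2))
R0=R.from_quat(s['tcp_rot']);tog.T=R0
print(np.degrees(np.arccos(-R0.as_matrix()[2,2])),R0.as_matrix()[:,0])
a=corner(0)+[-.03,0,0];print('low',rows(tcp(a),R0,s)[:3].round(3))
for q in (.1,.2,.3,.4,.5,.6,.7,.8,.9,1.,1.1,1.2,1.3,1.4,1.5):
    x=rows(tcp(corner(q)),R0,s); print(q,'[%.3f,%.3f,%.3f]'%tuple(x[:3]))
E
```

```text
time: 16.75
eef_pos: [0.4676, -0.1492, 0.2757]
tcp_rot: [0.019, 0.996, 0.022, 0.085]
contact_force: [0.2, 1.4, -0.2]
gripper_width: -0.001
[ 0.06  0.55  0.31  2.12 -0.65  0.42  2.43]
10.054626004773214 [-0.98487961  0.04097458 -0.16832479]
low [-0.02   0.005  0.05 ]
0.1 [-0.053,0.012,0.034]
0.2 [-0.059,0.013,0.029]
0.3 [-0.066,0.015,0.024]
0.4 [-0.073,0.016,0.020]
0.5 [-0.080,0.018,0.017]
0.6 [-0.088,0.019,0.015]
0.7 [-0.095,0.021,0.013]
0.8 [-0.103,0.022,0.012]
0.9 [-0.111,0.024,0.012]
1.0 [-0.119,0.025,0.013]
1.1 [-0.127,0.027,0.015]
1.2 [-0.134,0.028,0.017]
1.3 [-0.142,0.030,0.020]
1.4 [-0.149,0.031,0.024]
1.5 [-0.155,0.032,0.029]
```

```bash
python3 -m handwheel '[[[-0.01,0.003,0.025,0,0,0.05,255],[-0.02,0.005,0.05,0,0,0.1,255],[-0.02,0.005,0.05,0,0,0.1,255]]]'
python3 - <<'E'
from tog import *
import tog
from rig import env,eyes
s=env.get_state();print(s['joint_positions'].round(2))
R0=R.from_quat(s['tcp_rot']);tog.T=R0
for q in (-.1,0,.1,.2,.3,.4,.5,.6,.7,.8,.9,1.,1.1,1.2,1.3,1.4,1.5):
    x=rows(tcp(corner(q)),R0,s); print(q,'[%.3f,%.3f,%.3f]'%tuple(x[:3]))
E
```

```text
time: 17.05
eef_pos: [0.4948, -0.142, 0.226]
tcp_rot: [0.069, 0.994, 0.028, 0.081]
contact_force: [-0.8, -0.4, 0.9]
gripper_width: 0.002
[ 0.08  0.66  0.24  2.09 -0.75  0.34  2.4 ]
-0.1 [-0.024,0.008,-0.008]
0 [-0.029,0.009,-0.014]
0.1 [-0.034,0.011,-0.020]
0.2 [-0.040,0.013,-0.025]
0.3 [-0.047,0.015,-0.030]
0.4 [-0.053,0.017,-0.034]
0.5 [-0.060,0.019,-0.037]
0.6 [-0.068,0.021,-0.039]
0.7 [-0.075,0.024,-0.041]
0.8 [-0.083,0.026,-0.042]
0.9 [-0.091,0.028,-0.042]
1.0 [-0.099,0.031,-0.041]
1.1 [-0.106,0.033,-0.040]
1.2 [-0.114,0.035,-0.037]
1.3 [-0.121,0.037,-0.034]
1.4 [-0.128,0.039,-0.030]
1.5 [-0.134,0.041,-0.026]
```

```bash
python3 -m handwheel '[[[-0.02,0.007,-0.008,0,0,0,255],[-0.034,0.011,-0.02,0,0,0,255],[-0.04,0.013,-0.025,0,0,0,255],[-0.047,0.015,-0.030,0,0,0,255],[-0.053,0.017,-0.034,0,0,0,255],[-0.060,0.019,-0.037,0,0,0,255]]]'
python3 - <<'E'
from h import *
from rig import env,eyes
import cv2
s=env.get_state();print(s['joint_positions'].round(2),(M.T@s['contact_force']).round(1))
f=eyes.grab_frame('wrist');cv2.imwrite('pics/w9.png',f['pixels'][:,:,::-1])
f=eyes.grab_frame('top');cv2.imwrite('pics/t9.png',cv2.resize(f['pixels'][120:290,250:460,::-1],None,fx=3.5,fy=3.5))
E
```

```text
time: 17.65
eef_pos: [0.5485, -0.1353, 0.2749]
tcp_rot: [0.072, 0.994, 0.028, 0.08]
contact_force: [-2.1, 1.1, -3.0]
gripper_width: -0.003
[-0.06  0.65  0.42  1.92 -0.65  0.57  2.24] [-3.2  1.4 -1.7]
```

View pics/t9.png

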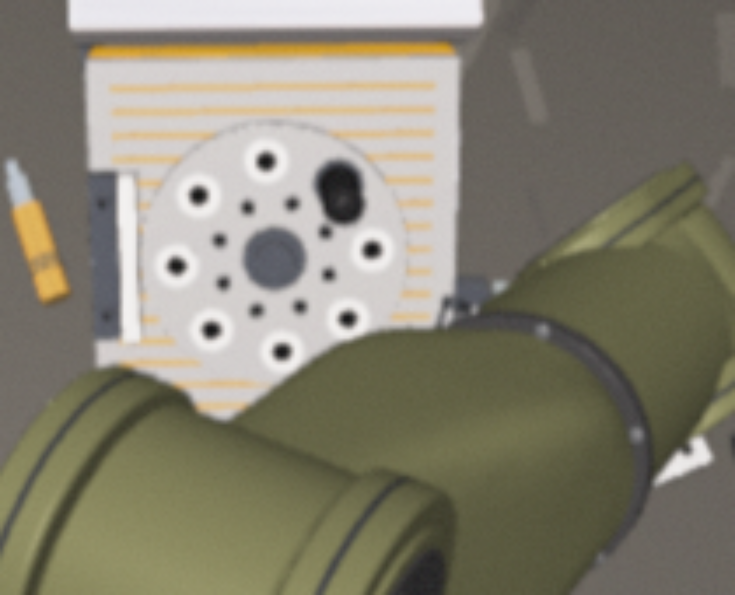

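View pics/w9.png

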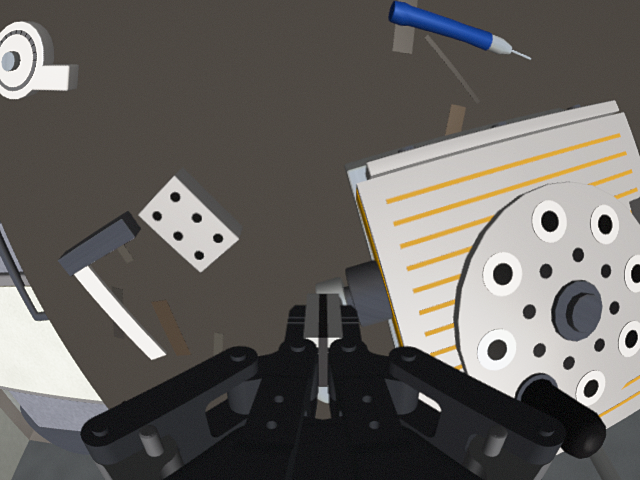

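```bash
python3 -m handwheel '[[[-0.008,0.002,-0.002,0,0,0,255],[-0.015,0.005,-0.004,0,0,0,255],[-0.023,0.007,-0.005,0,0,0,255],[-0.031,0.009,-0.005,0,0,0,255],[-0.039,0.012,-0.004,0,0,0,255],[-0.046,0.014,-0.003,0,0,0,255]]]'
python3 - <<'E'
from tog import *
import tog
from rig import env,eyes
import cv2
s=env.get_state();print(s['joint_positions'].round(2),(M.T@s['contact_force']).round(1))
f=eyes.grab_frame('wrist');cv2.imwrite('pics/w10.png',f['pixels'][:,:,::-1])
f=eyes.grab_frame('scene');cv2.imwrite('pics/s10.png',cv2.resize(f['pixels'][150:370,160:420,::-1],None,fx=3,fy=2.7))
R0=R.from_quat(s['tcp_rot']);tog.T=R0
for q in (1.,1.1,1.2,1.3,1.4,1.5,1.6):
    x=rows(tcp(corner(q)),R0,s); print(q,'[%.3f,%.3f,%.3f]'%tuple(x[:3]))
E
```

```text
time: 18.35
eef_pos: [0.5961, -0.1284, 0.2858]
tcp_rot: [0.072, 0.994, 0.027, 0.081]
contact_force: [-3.9, 0.4, -4.4]
gripper_width: -0.002
[-0.1   0.69  0.47  1.78 -0.62  0.67  2.16] [-5.5  1.  -1.9]
1.0 [0.008,-0.000,0.001]
1.1 [0.000,0.002,0.002]
1.2 [-0.007,0.005,0.004]
1.3 [-0.014,0.007,0.008]
1.4 [-0.021,0.009,0.011]
1.5 [-0.027,0.011,0.016]
1.6 [-0.033,0.012,0.021]
```

View pics/w10.png

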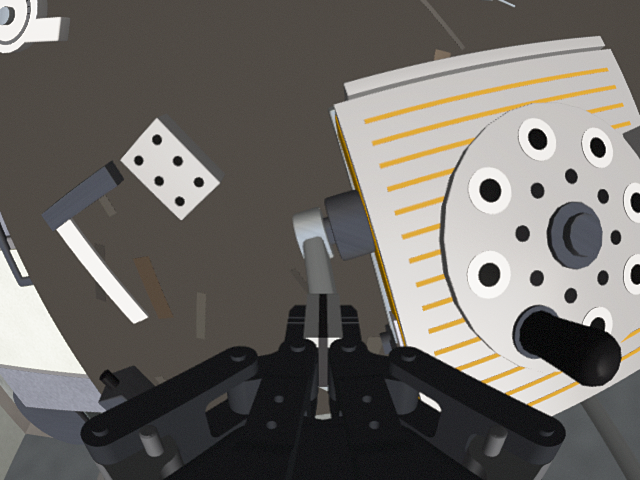

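View pics/s10.png

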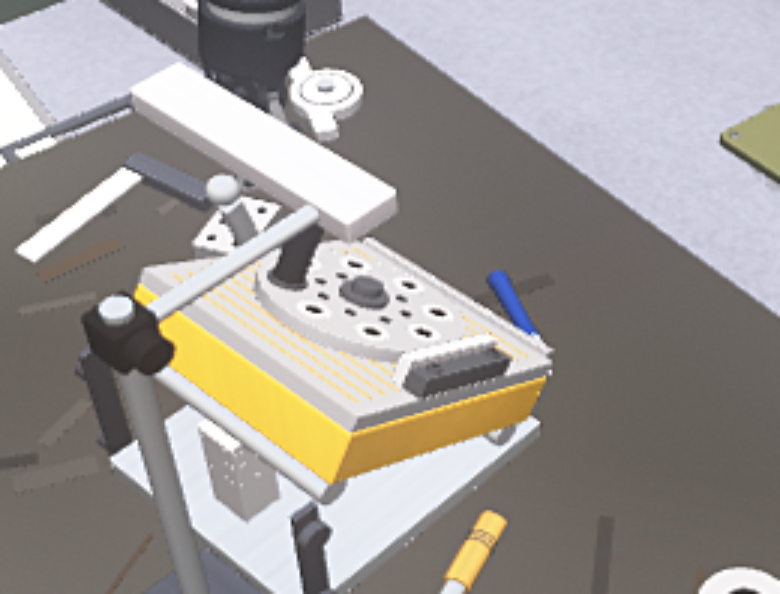

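```bash
python3 -m handwheel '[[[-0.007,0.003,0.003,0,0,0,255],[-0.014,0.005,0.006,0,0,0,255],[-0.020,0.007,0.011,0,0,0,255],[-0.026,0.009,0.016,0,0,0,255],[-0.026,0.009,0.016,0,0,0,255]]]'
python3 - <<'E'
from tog import *
import tog
from rig import env,eyes
import cv2
s=env.get_state();print(s['joint_positions'].round(2),(M.T@s['contact_force']).round(1))
f=eyes.grab_frame('scene');cv2.imwrite('pics/s11.png',cv2.resize(f['pixels'][150:370,160:420,::-1],None,fx=3,fy=2.7))
R0=R.from_quat(s['tcp_rot']);tog.T=R0
for q in (1.3,1.4,1.5,1.6):
    x=rows(tcp(corner(q)),R0,s); print(q,'[%.3f,%.3f,%.3f]'%tuple(x[:3]))
E
```

```text
time: 18.95
eef_pos: [0.6184, -0.1228, 0.275]
tcp_rot: [0.072, 0.994, 0.029, 0.074]
contact_force: [-26.9, 3.4, 22.4]
gripper_width: 0.0
[-0.11  0.73  0.47  1.72 -0.63  0.7   2.13] [-11.4   7.5  32.4]
1.3 [0.004,-0.001,-0.007]
1.4 [-0.003,0.001,-0.003]
1.5 [-0.009,0.003,0.001]
1.6 [-0.015,0.004,0.006]
```

View pics/s11.png

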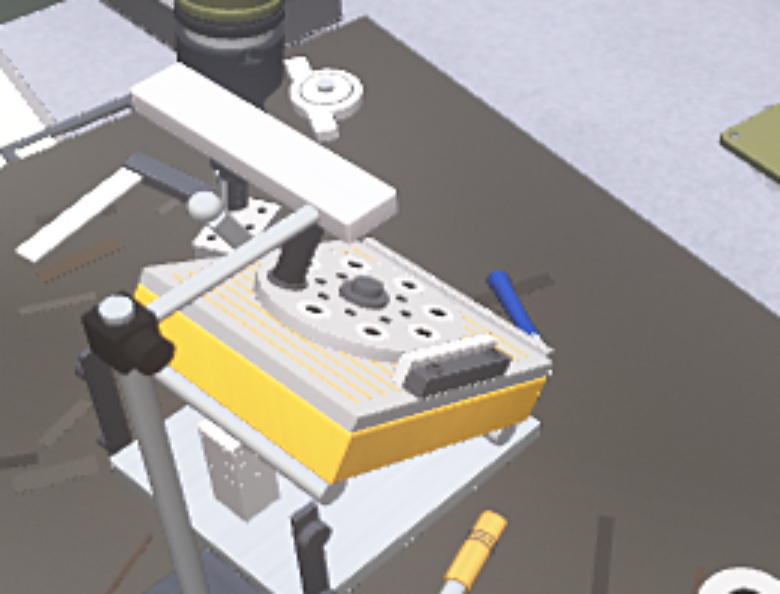

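```bash
python3 -m handwheel '[[[0.008,-0.002,-0.01,0,0,0,255],[0.025,-0.006,-0.04,0,0,0,255],[0.06,-0.01,-0.08,0,0,0,255],[0.08,-0.01,-0.12,0,0,0,255],[0.08,-0.01,-0.16,0,0,0,255],[0.08,-0.01,-0.16,0,0,0,255]]]'
python3 - <<'E'
from h import *
from rig import env,eyes
import cv2
s=env.get_state();print(s['joint_positions'].round(2),s['contact_force'].round(1))
f=eyes.grab_frame('scene');np.savez('/tmp/s12.npz',**f);cv2.imwrite('pics/s12.png',cv2.resize(f['pixels'][150:370,160:420,::-1],None,fx=3,fy=2.7))
f=eyes.grab_frame('wrist');cv2.imwrite('pics/w12.png',f['pixels'][:,:,::-1])
E
```

```text
time: 19.6
eef_pos: [0.5216, -0.1302, 0.4259]
tcp_rot: [0.073, 0.993, 0.026, 0.089]
contact_force: [0.8, -0.7, -0.3]
gripper_width: 0.001
[-0.21  0.43  0.63  1.8  -0.45  0.88  2.05] [ 0.8 -0.7 -0.3]
```

View pics/s12.png

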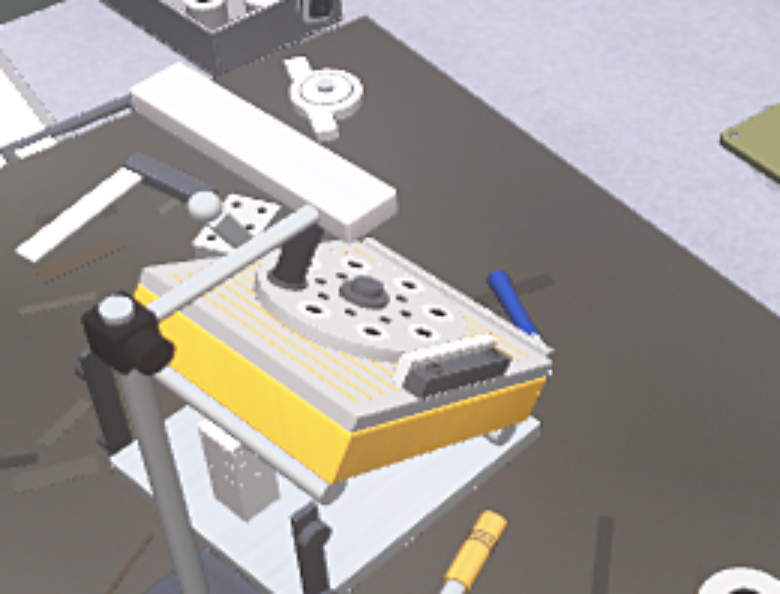

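View pics/w12.png

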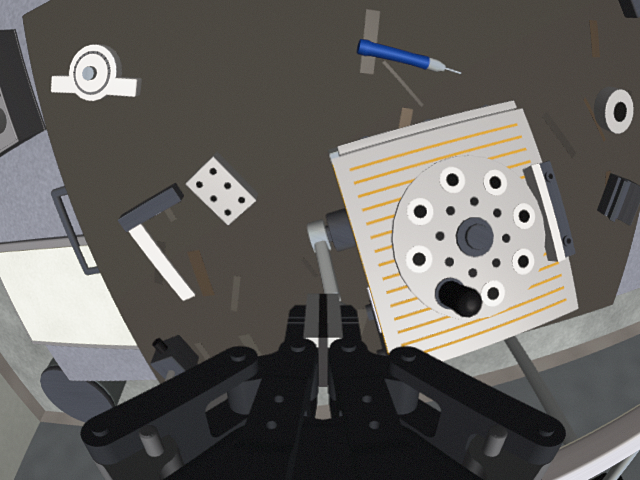

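```bash
python3 - <<'E'
from h import *
import cv2
f=dict(np.load('/tmp/s12.npz'));f0=dict(np.load('/tmp/scene0.npz'));K=f['camera_matrix']
def pr(p): c=R.from_quat(f['orientation']).inv().apply(p-f['xyz']);c=K@c;return c[:2]/c[2]
for q in(1.0,1.1,1.17,1.2,1.25,1.3,1.35): print(q,pr(tow([-.045+.095*np.sin(q-.35),-.145,-.028+.095*np.cos(q-.35)])).round(1))
P=cloud(f);b=P[220:233,222:236].reshape(-1,3);c=(b-O)@M;k=(c[:,2]>.0)&(abs(c[:,1]+.145)<.03);c=c[k]
from scipy.optimize import least_squares
r=least_squares(lambda x:np.linalg.norm(c-x,axis=1)-.0135,[.03,-.145,.027],loss='soft_l1',f_scale=.001);print('ball',r.x*1e3,k.sum());x=r.x;print('q',.35+np.arctan2(x[0]+.045,x[2]+.028))
a=cv2.resize(f['pixels'][200:250,200:260,::-1],None,fx=12,fy=12,interpolation=cv2.INTER_CUBIC);cv2.imwrite('pics/s12b.png',a)
E
```

```text
1.0 [236.2 218. ]
1.1 [233.1 220.6]
1.17 [231.  222.6]
1.2 [230.2 223.5]
1.25 [228.7 225. ]
1.3 [227.4 226.6]
1.35 [226.  228.2]
ball [  28.87851942 -145.32955967   27.08402421] 127
q 1.2801154294698815
```

View pics/s12b.png

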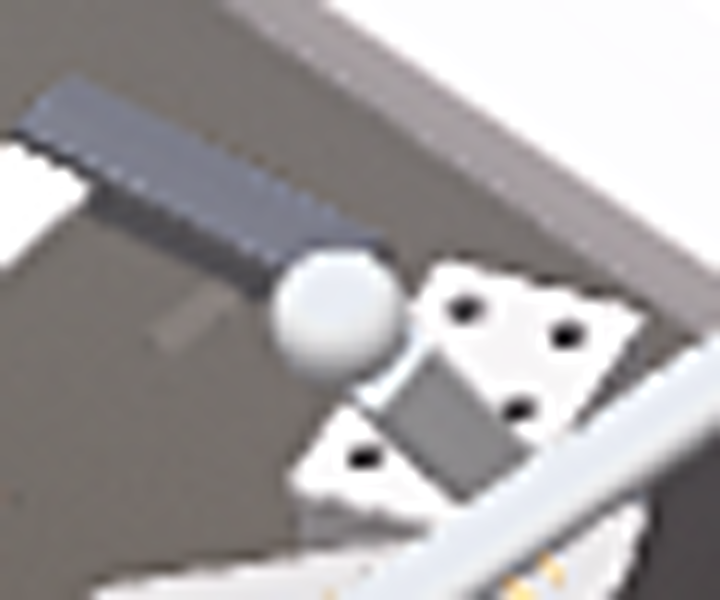

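```bash
python3 - <<'E'
from rig import env
print(env.job_done()); s=env.get_state(); print(s['time'],s['contact_force'])
E
```

```text
the job is handed in; nothing more can be done
None
the job is handed in; nothing more can be done
```

I turned the dial round by its handle until I found the hard rub, left it standing there and let go. I then pushed the toggle up to its stop and handed the job in at about 20 s. Nothing confirmed a pass, because handing in gives no verdict.

- **Finding the spot:** drag at the handle was about 2–3.5 N round most of the turn. It rose to about 13 N with the handle about 39° to the right of straight uphill, and fell again beyond that. I overshot to see the drop, then came back.
- **Dial position:** the arm's reading put the handle at -39.4° when I stopped. The centre of the rub, from where the drag was half-way up on each side, was about -38.5°. A wrist camera check gave about -41°, a difference of 1–2° that puts the dial well inside the 15° allowed. I could not read the contact force on the wear plate directly.
- **Toggle:** the force jumped to about 35 N when it reached the stop. A depth-image fit of the ball afterwards gave 1.28 rad, and its position in the picture agreed (1.25–1.30); 1.17 is needed.
- **Other checks:** in the last pictures the dial looked unmoved after the toggle was thrown, and the tools in view looked where they had been. I did not measure each one. The gripper was well clear and its force reading was near zero.

One thing went wrong on the way. While lowering to the toggle, two wrist joints came right up to their limits (joint 6 at 0.04, joint 7 at 2.65). I backed off and went in with less lean; no joint went past its range in any reading I took.

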